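Build up the packing stack on the pin jig

ROBOT

A 6-joint arm with a two-finger parallel gripper is mounted at the origin on the work surface. World frame = base frame: x ahead of the robot, y to its left, z up, the work surface at z = 0. Lengths are in m, angles in rad, forces in N, time in s.
With the tool pointing down it reaches from about 0.35 to 0.925 m from the base axis. Payload 6.4 kg.
Tool frame: the origin (TCP) lies at the very end of the fingers, on their centre line; the grasp point (between the pads) lies bot.pinch_z behind it (bot.pinch_z is the distance from the TCP to the grasp point, in m); z points along the fingers, y is the direction in which the jaws open and shut (so a half turn about z gives the same grasp; the last joint's range is limited). The gripper opens to 85 mm and grips with 20 to 120 N. Pads are 22 mm wide; open, the fingers measure 114 mm over their backs; the gripper's body (76 mm by 85 mm) begins 54 mm behind the grasp point. The pads swing forward as they close: fully open they stand 13 mm farther back than shut.
Start: joints at [1.176, 0.245, 1.558, -0, 1.339, -0.174], TCP at [0.142, 0.634, 0.207] pointing down, gripper open.
Joint ranges: [-3.13, 3.13], [-1.02, 2.26], [0.13, 2.54], [-0.95, 4.09], [0.21, 2.88], [-2.74, 2.74]. Speed limits (rad/s): [2.57, 2.57, 3.14, 3.14, 3.14, 3.14].

INTERFACE

Orientations are given as a rotation vector (axis times angle).
In Python, from plant import status, viewer, ticket, bot gives the robot as it stands.
- The arm moves only by the tool jog_arm, never from a script. Its argument "increments" is a list of rows, each a list of 3 entries, a list of its own where there are three numbers: the shift along the tool's x, y, z in m, then the turn, a rotation vector about the tool's x, y, z in degrees, then the closure, from 0 (fully open) to 1 (shut). A call has 1 to 8 rows; each row shifts and turns the commanded pose from where the row before left it, along the tool's axes as they then stand; what a row does not reach is not made up. A row lasts 1/8 s, in which the tool goes at most 62.5 mm and 10.7 degrees, less where a joint would pass 70% of its speed; a pose out of reach is approached as far as the arm can. A call with a gripper value outside its range is refused whole. The fingers move at their own pace and stop on an object; the grip force is fixed at half the most. Time passes only in rows, so rows that do not move let the fingers close. It gives the time, the measured TCP pose, the force and the opening at its end, in the units of the state.
- status.get_obs(): the state, without advancing time (a new reading comes with each control period).
- viewer.grab_frame(name): name is "side" or "top"; returns the picture (400x640x3 uint8, blue, green, red); there is no depth.
- viewer.camera_info(name): a dict with "fx", "fy", "cx", "cy" (pixels), "position" and "rotation" of the camera in the world. Camera axes: x right, y down, z forward; pixel columns grow to the right and rows downward; lengths in m; the calibration is good to about 2 mm. A picture is of the moment at which its call begins. camera_info takes no time and is no camera call.
- ticket.sign_off(): hands the job in, once; it reports no verdict.
The state is a dict: "t": time; "qpos": joint angles; "dq": joint speeds; "joint_torque": joint torques, N m; "tcp_pos": TCP position; "ee_rot": TCP orientation; "force": force on the tool from outside, world axes, zero at the start; "wrist_torque": the same for the moment, N m; "opening": finger opening in m.
Only numpy, scipy, OpenCV 4.12 (cv2) and the standard library are available. Lean on these libraries where they do the work, as an engineer would, in place of code of your own. Each camera call takes 0.05 s, during which the arm holds its last target.

TASK

Build the packing stack for the next clamping job: lay the green-faced packer between the pins of the jig, face up, let go and press firmly on its rubber face for a moment with the closed fingertips to feel that it lies flat on the board. Only then lay the blue-faced packer on top of it between the same pins, face up, and press its face down in the same way. Leave both released and lying flat, and do not disturb the paint tin, the brush or the glue bottle.

Things in the scene. Friction and masses are not known exactly. Their poses are not given: they have to be found in the camera images.
- jig: fixed jig: plywood board 140 (x) x 100 (y) x 18 mm with six upright round-topped steel pins, 8 mm thick, tops 48 mm above the bench. Origin at the centre of its underside. Pin centres (x, y, mm): (+-34, +-33) and (+-53, 0). A packer fits between them lengthwise along x, either way round, with 4 mm play on every side; 60 mm between the side pins is open for fingers.
- jig_seat (a point): middle of the jig board's upper face, 18 mm above the bench, axes as the jig: the first packer's origin belongs here; the second one's, lying on the first one's rubber face, 15 mm higher.
- green: loose packer: pale wooden block 90 (x) x 50 (y) x 12 mm (z) with a green rubber face on top; 15 mm thick in all, about 100 g. Origin at the centre of the wooden underside, z up out of the green face, x along the 90 mm length. It starts flat on the bench, green face up, with the bench free all round it; it can be gripped from above across its 50 mm width.
- green_face: the green rubber face fixed on top of the green-faced packer, 74 (x) x 34 (y) x 3 mm, rigid and set 8 mm in from every edge of the wood; origin at the centre of its underside, 12 mm above the packer's origin; its top is where to press.
- blue: loose packer: pale wooden block 90 (x) x 50 (y) x 12 mm (z) with a blue rubber face on top; 15 mm thick in all, about 100 g. Origin at the centre of the wooden underside, z up out of the blue face, x along the 90 mm length. It starts flat on the bench, blue face up, with the bench free all round it; it can be gripped from above across its 50 mm width.
- blue_face: the blue rubber face fixed on top of the blue-faced packer, 74 (x) x 34 (y) x 3 mm, rigid and set 8 mm in from every edge of the wood; origin at the centre of its underside, 12 mm above the packer's origin; its top is where to press.
- tin: closed paint tin, bystander, 96 mm diameter, 115 mm high, standing; origin at the centre of its underside.
- brush: paint brush, bystander, lying flat; origin under it, its handle to its own -x.
- glue: white glue bottle with a red cap, bystander, 60 mm diameter, 150 mm high, standing; origin at the centre of its underside.
Mind the look-alikes: they are no part of the job. Leave any red look-alike of the green alone. Several things look just like the jig: the one meant starts farthest to the robot's right.

How it is judged:
By the outcome, as a careful person would: the job done as asked, in the order asked, and still so for the second after the job is handed in, with the robot touching nothing.
It also fails if it takes over 64 s, if anything falls off the work surface, if the arm or the gripper's body presses on something with over 40 N, if the wrist force passes 120 N, or if a joint passes its speed limit or range.

## Working session

There is one attempt and no reset: what is moved stays moved. The work goes in short steps, Python scripts to look and compute and a tool call to move; the robot and the scene stay as the last step left them, time stands still between calls to the robot, and variables do not carry over. Pictures are saved under pics/ and viewed, and the job is handed in when it is done.

Besides the shell and the picture viewer there is one more tool, called after "Call:" as name(argument=value, ...), one argument or row to a line, values as JSON. jog_arm: Moves the arm, as the interface text tells. Its arguments: {"type":"object","properties":{"increments":{"type":"array"}},"required":["increments"]}

```bash
mkdir -p pics; ls
python3 - <<'E'
from plant import status, viewer, ticket, bot
import cv2
for n in("top","side"):
    cv2.imwrite(f"pics/{n}0.png",viewer.grab_frame(n)); print(viewer.camera_info(n))
print(status.get_obs(), bot.pinch_z)
E
```

```text
pics
{'fx': 393.80011180959184, 'fy': 393.80011180959184, 'cx': 325.437720843969, 'cy': 190.69257855492305, 'position': array([0.33889282, 0.00658284, 1.06109487]), 'rotation': array([-2.15333165,  2.05425452, -0.21732311])}
{'fx': 441.9797881290737, 'fy': 441.9797881290737, 'cx': 317.68146315710993, 'cy': 203.91073089797803, 'position': array([ 0.50669566, -1.03032599,  0.80778036]), 'rotation': array([-2.19750012,  0.02572402, -0.0361271 ])}
{'t': 0.1, 'qpos': array([ 1.17587218e+00,  2.45732980e-01,  1.55888225e+00,  4.39762154e-05,
        1.33868133e+00, -1.74119287e-01]), 'dq': array([-1.28834717e-03,  8.52655551e-05, -2.12732218e-03,  1.30040372e-03,
        4.08756539e-03,  9.24784790e-04]), 'joint_torque': array([ 9.39502861e-04, -4.30666566e+01, -3.27130187e+01, -6.34879370e-05,
        2.74244805e-03, -1.71656470e-06]), 'tcp_pos': array([0.14214738, 0.63372349, 0.20570304]), 'ee_rot': array([-3.46093816e-01, -3.12194716e+00,  2.54959415e-03]), 'force': array([ 0.17131164,  0.38724741, -0.02160344]), 'wrist_torque': array([0.0686911, 0.057084 , 0.0205856]), 'opening': 0.08523129038630375} 0.0187
```

View pics/top0.png

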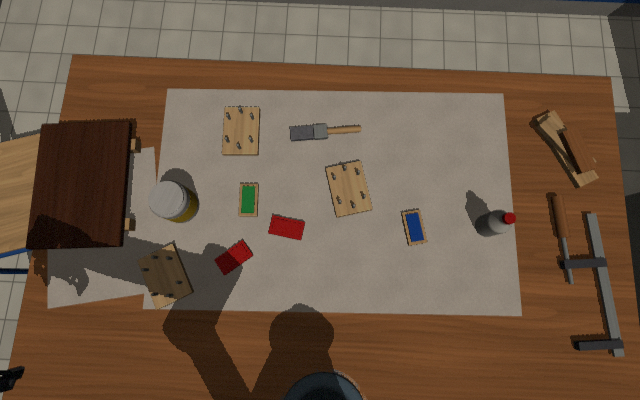

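View pics/side0.png

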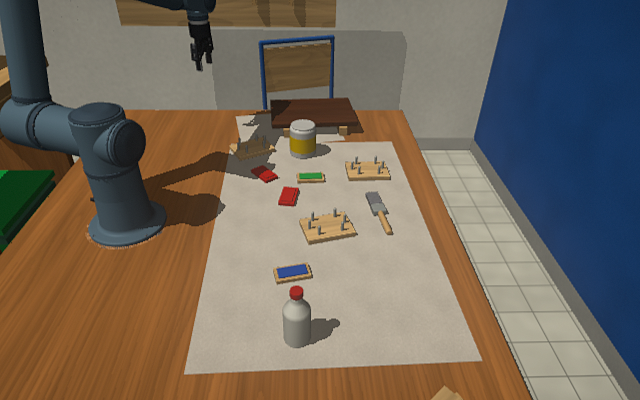

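The side view matches the top view. The jig meant is the rightmost one, at about (349,188) in the top view. Green is at (248,200), blue at (414,227), the tin at (172,202), the brush at (325,130) and the glue at (495,222). Next I'll measure accurately.

```bash
cat > h.py <<'E'
import numpy as np, cv2
from scipy.spatial.transform import Rotation as R
from plant import status, viewer, ticket, bot
def cam(n):
    c=viewer.camera_info(n); return c, R.from_rotvec(np.array(c['rotation'])).as_matrix()
def proj(n,P):
    c,Rm=cam(n); q=(np.atleast_2d(P)-c['position'])@Rm
    return np.c_[c['fx']*q[:,0]/q[:,2]+c['cx'],c['fy']*q[:,1]/q[:,2]+c['cy']]
def back(n,uv,z):
    c,Rm=cam(n); uv=np.atleast_2d(uv).astype(float)
    d=np.c_[(uv[:,0]-c['cx'])/c['fx'],(uv[:,1]-c['cy'])/c['fy'],np.ones(len(uv))]@Rm.T
    return c['position']+d*((z-c['position'][2])/d[:,2])[:,None]
def face(n,img,col,z):
    hsv=cv2.cvtColor(img,cv2.COLOR_BGR2HSV)
    lo,hi={'green':((50,120,50),(75,255,255)),'blue':((105,120,50),(125,255,255))}[col]
    m=cv2.inRange(hsv,lo,hi)
    k,l,s,_=cv2.connectedComponentsWithStats(m)
    out=[]
    for i in range(1,k):
        if s[i,4]<80: continue
        ys,xs=np.nonzero(l==i); P=back(n,np.c_[xs,ys],z)[:,:2]
        r=cv2.minAreaRect(P.astype(np.float32)*1000)
        w,v=np.linalg.eigh(np.cov(P.T)); a=np.degrees(np.arctan2(v[1,1],v[0,1]))
        out.append((s[i,4],P.mean(0).round(4),round(a,1),r))
    return out
E
python3 - <<'E'
from h import *
for n in('top','side'):
    im=cv2.imread(f'pics/{n}0.png')
    for c in('green','blue'):
        for o in face(n,im,c,0.015): print(n,c,o)
t=cv2.imread('pics/top0.png');s=cv2.imread('pics/side0.png')
a=cv2.resize(t[150:225,310:390],None,fx=8,fy=8,interpolation=cv2.INTER_CUBIC);cv2.imwrite('pics/jt.png',a[:600])
a=cv2.resize(s[195:255,285:370],None,fx=8,fy=8,interpolation=cv2.INTER_CUBIC);cv2.imwrite('pics/js.png',a)
E
```

```text
top green (np.int32(337), array([0.5336, 0.2305]), np.float64(-177.8), ((533.8628540039062, 230.29905700683594), (71.90547180175781, 33.94938278198242), 2.361168146133423))
top blue (np.int32(90), array([ 1.1948, -0.7847]), np.float64(91.5), ((1192.136474609375, -770.0615234375), (6.926093101501465, 169.25567626953125), 2.557833671569824))
top blue (np.int32(340), array([ 0.4792, -0.2196]), np.float64(-167.0), ((479.66534423828125, -219.45611572265625), (72.97225952148438, 33.11593246459961), 12.836043357849121))
top blue (np.int32(101), array([0.3621, 0.8342]), np.float64(106.2), ((362.8898620605469, 831.3110961914062), (9.242115020751953, 78.33738708496094), 17.13412857055664))
side green (np.int32(1629), array([-0.3841,  0.1453]), np.float64(107.9), ((-343.87945556640625, 130.26248168945312), (150.1085662841797, 389.8053894042969), 28.209692001342773))
side green (np.int32(113), array([0.5346, 0.2264]), np.float64(-172.9), ((535.7880859375, 226.4815216064453), (31.38392448425293, 70.4066390991211), 89.70027923583984))
side blue (np.int32(40980), array([1.6819, 0.7234]), np.float64(63.3), ((1933.52001953125, 1564.4052734375), (4375.0302734375, 989.9502563476562), 57.50019073486328))
side blue (np.int32(631), array([0.4641, 1.4665]), np.float64(85.0), ((518.1512451171875, 1353.050048828125), (477.03045654296875, 1125.5194091796875), 4.303837776184082))
side blue (np.int32(261), array([ 0.4802, -0.2237]), np.float64(-166.7), ((480.7196350097656, -223.86788940429688), (71.68071746826172, 33.00680160522461), 12.646559715270996))
```

View pics/jt.png

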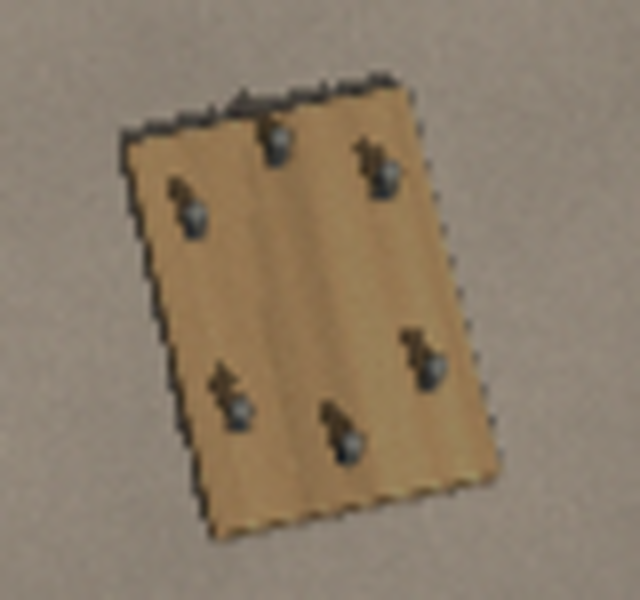

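View pics/js.png

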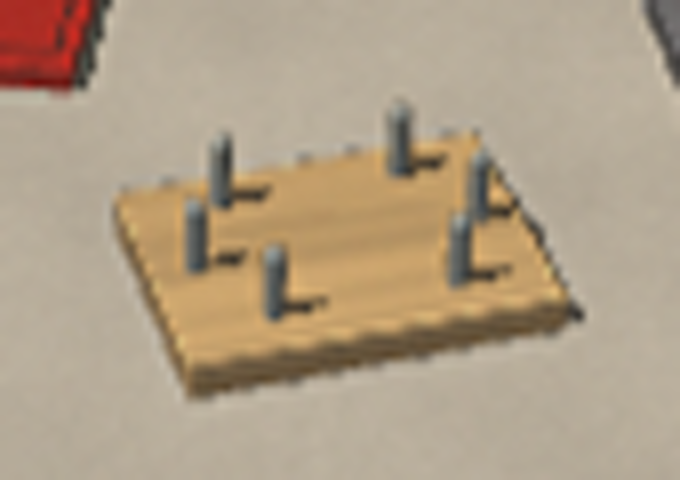

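```bash
cat > jig.py <<'E'
from h import *
from scipy.optimize import least_squares
# top: order around; correspond by projecting with initial guess angle
f=lambda a,ox,oy:(np.array(a,float)+.5)/8-.5+[ox,oy]
tt=f([(194,220),(277,144),(384,181),(430,371),(347,446),(238,411)],310,150)
tc=f([(124,142),(405,84),(498,476),(214,534)],310,150)
st=f([(222,140),(400,108),(480,158),(460,220),(275,253),(195,208)],285,195)
sb=f([(220,204),(399,173),(480,217),(460,282),(275,316),(197,270)],285,195)
pins=np.array([(34,33),(53,0),(34,-33),(-34,-33),(-53,0),(-34,33)])/1000
cor=np.array([(70,50),(70,-50),(-70,-50),(-70,50)])/1000
def W(p,xy,z):
    c,s=np.cos(p[2]),np.sin(p[2]); return np.c_[p[0]+c*xy[:,0]-s*xy[:,1],p[1]+s*xy[:,0]+c*xy[:,1],np.full(len(xy),z)]
# side order: match nearest
def fit(top,side):
    p=np.array([.56,-.04,np.radians(10)])
    for it in range(5):
        def res(p):
            r=[]
            if top:
                r+=[proj('top',W(p,pins,.046))-tt, proj('top',W(p,cor,.018))-tc]
            if side:
                for o,z in((st,.047),(sb,.018)):
                    q=proj('side',W(p,pins,z)); 
                    i=[np.argmin(((q-u)**2).sum(1)) for u in o]; r.append(q[i]-o)
            return np.concatenate(r).ravel()
        s=least_squares(res,p); p=s.x
    return p[:2].round(4),np.degrees(p[2]).round(2),np.sqrt(np.mean(s.fun**2)).round(2)
print('top',fit(1,0));print('side',fit(0,1));print('both',fit(1,1))
E
python3 jig.py
python3 - <<'E'
from h import *
print(proj('top',[[.142,.634,.207]]),proj('side',[[.142,.634,.207]]), back('top',[[172,202],[289,132],[361,129],[508,218],[287,227],[166,270]],0))
o=status.get_obs();print(R.from_rotvec(o['ee_rot']).as_matrix().round(3))
E
```

```text
top (array([ 0.5752, -0.04  ]), np.float64(14.78), np.float64(0.42))
side (array([ 0.5774, -0.0436]), np.float64(15.28), np.float64(0.2))
both (array([ 0.5764, -0.041 ]), np.float64(14.9), np.float64(0.56))
[[ 14.32679682 360.4727862 ]] [[205.62800523  76.02791812]] [[ 0.51832352  0.44053287  0.        ]
 [ 0.73594374  0.13329319  0.        ]
 [ 0.75445853 -0.07146133  0.        ]
 [ 0.51709816 -0.47681479  0.        ]
 [ 0.46447105  0.12044962  0.        ]
 [ 0.33551842  0.4325418   0.        ]]
[[-0.976  0.219 -0.001]
 [ 0.219  0.976 -0.002]
 [ 0.    -0.002 -1.   ]]
```

```bash
cat > plan.py <<'E'
from h import *
import sys
x,y,z,hd=map(float,sys.argv[1:5])  # hd: target heading of tool y, deg
o=status.get_obs(); M=R.from_rotvec(o['ee_rot']).as_matrix()
h=np.degrees(np.arctan2(M[1,1],M[0,1])); d=(hd-h+90)%180-90
print('t',round(o['t'],2),'tcp',o['tcp_pos'].round(4),'hd',h.round(2),'tiltz',M[:,2].round(4),'F',o['force'].round(1),'op',round(o['opening'],4),'q',o['qpos'].round(2))
yv=np.array([np.cos(np.radians(h+d)),np.sin(np.radians(h+d)),0]); zv=np.array([0,0,-1.]); xv=np.cross(yv,zv)
D=np.array([x,y,z])-o['tcp_pos']
print('turn about tool z %.2f deg; then shift mm'%(-d),(np.array([D@xv,D@yv,D@zv])*1000).round(1))
E
python3 plan.py .534 .2285 .10 92.2
```

```text
t 0.1 tcp [0.1421 0.6337 0.2057] hd 77.35 tiltz [-7.0e-04 -1.6e-03 -1.0e+00] F [ 0.2  0.4 -0. ] op 0.0852 q [ 1.18  0.25  1.56  0.    1.34 -0.17]
turn about tool z -14.85 deg; then shift mm [-376.  -420.   105.7]
```

Call:
jog_arm(
  increments=[
    [[0,0,0],[0,0,-7.4],0],
    [[0,0,0],[0,0,-7.4],0],
    [[-0.03,-0.034,0],[0,0,0],0],
    [[-0.03,-0.034,0],[0,0,0],0],
    [[-0.03,-0.034,0],[0,0,0],0],
    [[-0.03,-0.034,0],[0,0,0],0],
    [[-0.03,-0.034,0],[0,0,0],0],
    [[-0.03,-0.034,0],[0,0,0],0],
  ],
)

```text
t: 1.1
tcp_pos: [0.3305, 0.4358, 0.2063]
ee_rot: [0.059, -3.141, 0.001]
force: [0.3, 0.1, 0.4]
opening: 0.0855
```

Call:
jog_arm(
  increments=[
    [[-0.03,-0.034,0],[0,0,0],0],
    [[-0.03,-0.034,0],[0,0,0],0],
    [[-0.03,-0.034,0.02],[0,0,0],0],
    [[-0.03,-0.034,0.02],[0,0,0],0],
    [[-0.03,-0.034,0.03],[0,0,0],0],
    [[-0.03,-0.034,0.03],[0,0,0],0],
    [[0,0,0],[0,0,0],0],
    [[0,0,0],[0,0,0],0],
  ],
)

```text
t: 2.1
tcp_pos: [0.5172, 0.2402, 0.1066]
ee_rot: [0.059, -3.141, -0.0]
force: [0.2, 0.1, 0.3]
opening: 0.0856
```

```bash
python3 plan.py .534 .2285 .05 92.2
python3 - <<'E'
from h import *
for n in("top","side"):
    im=viewer.grab_frame(n); cv2.imwrite(f"pics/{n}1.png",im)
    u=proj(n,status.get_obs()['tcp_pos'])[0]; print(n,u)
    x,y=np.round(u).astype(int); x0,y0=x-50,y-37
    c=cv2.resize(im[max(y0,0):y0+75,max(x0,0):x0+100],None,fx=8,fy=8,interpolation=cv2.INTER_CUBIC)
    cv2.circle(c,tuple(int(v) for v in ((u-[x0,y0]+.5)*8)),4,(255,0,255),-1)
    cv2.imwrite(f"pics/{n}1c.png",c)
E
```

```text
t 2.1 tcp [0.5172 0.2402 0.1066] hd 92.14 tiltz [-5.e-04  1.e-04 -1.e+00] F [0.2 0.1 0.3] op 0.0856 q [ 0.24  0.17  1.84  0.    1.13 -1.37]
turn about tool z -0.06 deg; then shift mm [-16.4 -12.3  56.6]
top [235.63882105 198.10225723]
side [304.94328136 149.03878861]
```

View pics/top1c.png

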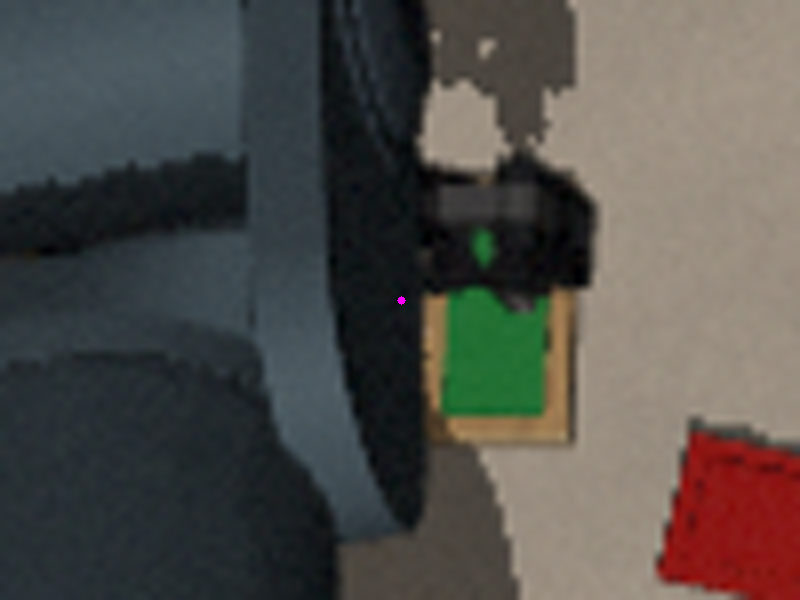

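View pics/side1c.png

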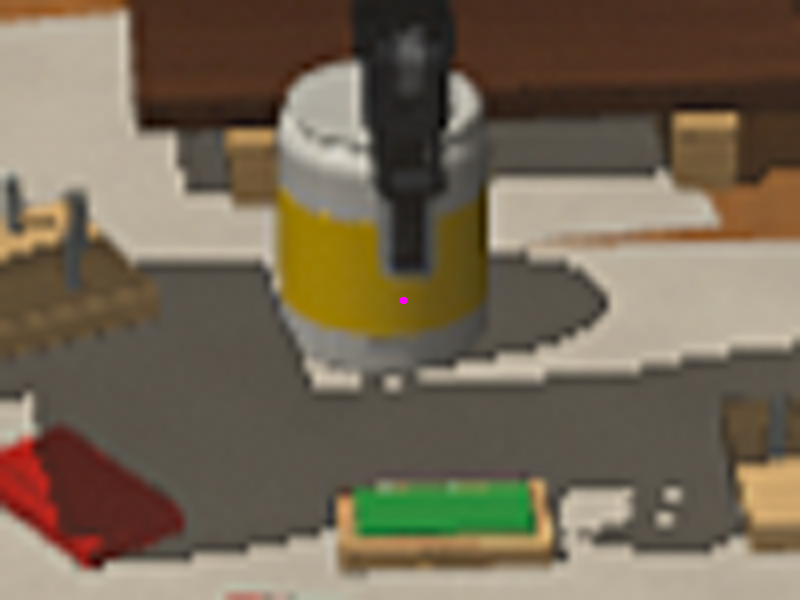

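The side crop shows the fingertip column at crop x≈409 with the projected TCP at 403, so the arm and camera agree to about 2 mm. Green lies ahead of and below it. Now I'll go down and grip.

Call:
jog_arm(
  increments=[
    [[-0.0165,-0.0123,0],[0,0,0],0],
    [[0,0,0.03],[0,0,0],0],
    [[0,0,0.03],[0,0,0],0],
    [[0,0,0.025],[0,0,0],0],
    [[0,0,0],[0,0,0],0],
    [[0,0,0],[0,0,0],0],
  ],
)

```text
t: 2.95
tcp_pos: [0.5357, 0.2285, 0.0231]
ee_rot: [-0.059, 3.139, 0.001]
force: [0.6, -1.0, 0.1]
opening: 0.0853
```

```bash
python3 plan.py .534 .2285 .001 92.2
```

```text
t 2.95 tcp [0.5357 0.2285 0.0231] hd 92.16 tiltz [ 2.3e-03  4.0e-04 -1.0e+00] F [ 0.6 -1.   0.1] op 0.0853 q [ 0.21  0.32  1.83 -0.    0.98 -1.4 ]
turn about tool z -0.04 deg; then shift mm [ 1.7  0.  22.1]
```

Call:
jog_arm(
  increments=[
    [[0.0015,0,0.012],[0,0,0],0],
    [[0,0,0.0095],[0,0,0],0],
    [[0,0,0],[0,0,0],0],
    [[0,0,0],[0,0,0],0.4],
    [[0,0,0],[0,0,0],0.6],
    [[0,0,0],[0,0,0],1],
    [[0,0,0],[0,0,0],1],
    [[0,0,0],[0,0,0],1],
  ],
)

```text
t: 3.95
tcp_pos: [0.5329, 0.2283, 0.0003]
ee_rot: [-0.059, 3.141, -0.0]
force: [-0.3, 0.2, 0.0]
opening: 0.0
```

```bash
python3 plan.py .534 .2285 .001 92.2
```

```text
t 3.95 tcp [5.329e-01 2.283e-01 3.000e-04] hd 92.15 tiltz [ 1.e-04 -0.e+00 -1.e+00] F [-0.3  0.2  0. ] op 0.0 q [ 0.21  0.36  1.84 -0.    0.94 -1.4 ]
turn about tool z -0.05 deg; then shift mm [-1.1  0.2 -0.7]
```

The gripper shut fully without holding anything, so I'll look.

```bash
cat > look.py <<'E'
from h import *
import sys
tag=sys.argv[1]; P=np.array([float(v) for v in sys.argv[2:5]])
for n in sys.argv[5:] or("top","side"):
    im=viewer.grab_frame(n); cv2.imwrite(f"pics/{n}{tag}.png",im)
    u=proj(n,P)[0]
    x,y=np.round(u).astype(int); x0,y0=max(x-50,0),max(y-37,0)
    c=cv2.resize(im[y0:y0+75,x0:x0+100],None,fx=8,fy=8,interpolation=cv2.INTER_CUBIC)
    cv2.imwrite(f"pics/{n}{tag}c.png",c); print(n,x0,y0)
    for col in('green','blue'):
        for o in face(n,im,col,0.015):
            if abs(o[1][1])<.6 and .3<o[1][0]<.8: print(col,o)
E
python3 look.py 2 .533 .228 .03
```

```text
top 197 161
blue (np.int32(339), array([ 0.4792, -0.2197]), np.float64(-167.1), ((479.6895751953125, -219.5973663330078), (72.94985961914062, 32.86110305786133), 12.740683555603027))
side 260 134
blue (np.int32(262), array([ 0.48  , -0.2237]), np.float64(-167.0), ((480.57794189453125, -223.4480438232422), (72.0831298828125, 33.026153564453125), 13.680510520935059))
```

View pics/side2c.png

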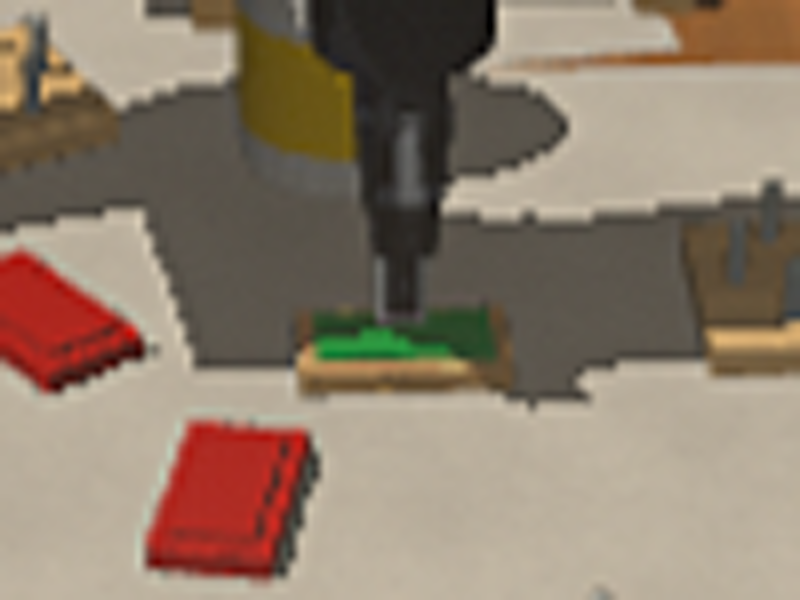

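View pics/top2c.png

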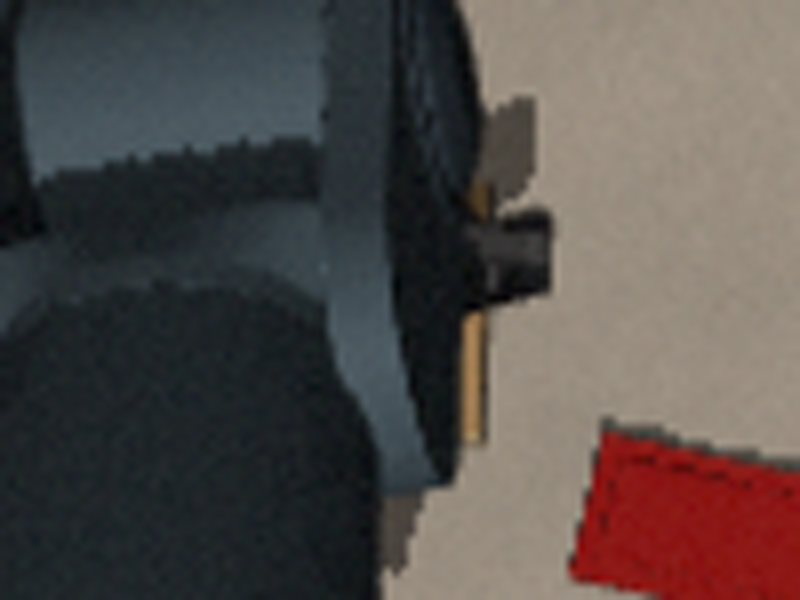

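Run:
```python
from h import *
for z in(0,.01,.015,.02,.03,.04): print(z,*[((proj(n,[.533,.2283,z])[0]-o+.5)*8).round() for n,o in(('top',(197,161)),('side',(260,134)))])
print(proj('side',[.533,.2283+.025,.005]),status.get_obs()['opening'],status.get_obs()['force'],status.get_obs()['joint_torque'])
```

```text
0 [424. 318.] [401. 364.]
0.01 [418. 313.] [401. 344.]
0.015 [416. 310.] [401. 334.]
0.02 [413. 307.] [401. 323.]
0.03 [407. 301.] [401. 303.]
0.04 [401. 296.] [402. 283.]
[[309.50069553 173.76636914]] -9.772119914565118e-05 [ 0.18970813 -0.12851062  0.0377802 ] [ 1.47428716e-03 -4.04633009e+01 -2.55652839e+01 -2.06157411e-04
 -2.43137521e-06 -1.03068223e-05]
```

Run:
```python
import cv2
im=cv2.imread('pics/side2.png')
cv2.imwrite('pics/z.png',cv2.resize(im[145:190,285:340],None,fx=13,fy=13,interpolation=cv2.INTER_NEAREST))
```

```text
(no output)
```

View pics/z.png

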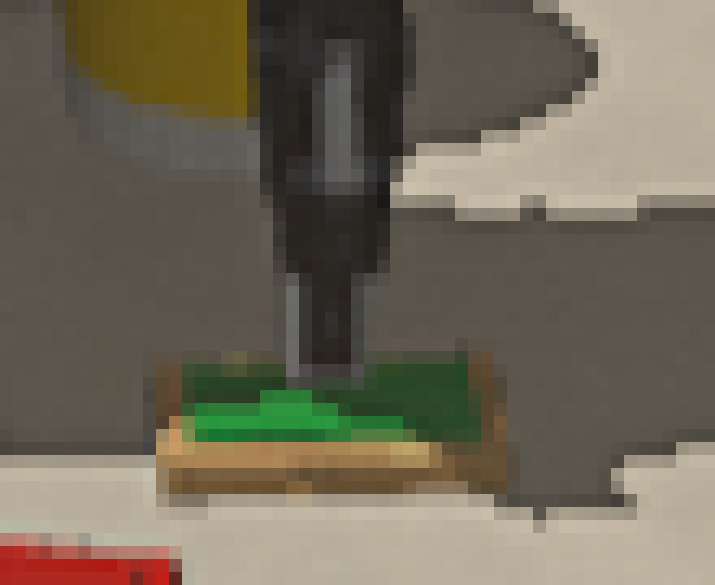

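Run:
```python
from h import *
from scipy.optimize import brentq
def zof(v,x,y): return brentq(lambda z: proj('side',[x,y,z])[0,1]-v,-.1,.3)
v=134+320/8-.5
for dy in(0,.006,.012): print('shut',dy,zof(v,.533,.2283-dy))
v=112+272/8-.5
for dy in(.0426,.05,.057): print('open',dy,zof(v,.517,.2402-dy)-.1066)
```

```text
shut 0 0.021683170867865465
shut 0.006 0.025430162441864548
shut 0.012 0.02917715401586362
open 0.0426 0.0373838230510212
open 0.05 0.04138410178474222
open 0.057 0.04516814923555934
```

The fingertips shut in mid-air above the face. The image puts them about 20 mm higher than the reported TCP. I'll calibrate by gently touching down on the face here.

Call:
jog_arm(
  increments=[
    [[0,0,0.001],[0,0,0],1],
    [[0,0,0.001],[0,0,0],1],
    [[0,0,0],[0,0,0],1],
  ],
)

```text
t: 4.42
tcp_pos: [0.5327, 0.2283, -0.002]
ee_rot: [0.059, -3.141, 0.0]
force: [-0.3, -0.5, -0.3]
opening: -0.0002
```

Call:
jog_arm(
  increments=[
    [[0,0,0.001],[0,0,0],1],
    [[0,0,0.001],[0,0,0],1],
    [[0,0,0],[0,0,0],1],
  ],
)

```text
t: 4.8
tcp_pos: [0.5328, 0.2283, -0.0039]
ee_rot: [0.059, -3.141, 0.0]
force: [-0.8, 0.8, -0.6]
opening: -0.0004
```

Call:
jog_arm(
  increments=[
    [[0,0,0.001],[0,0,0],1],
    [[0,0,0.001],[0,0,0],1],
    [[0,0,0],[0,0,0],1],
  ],
)

```text
t: 5.18
tcp_pos: [0.5327, 0.2283, -0.0059]
ee_rot: [0.059, -3.141, 0.0]
force: [-0.1, 0.5, 0.0]
opening: 0.0001
```

Call:
jog_arm(
  increments=[
    [[0,0,0.001],[0,0,0],1],
    [[0,0,0.0005],[0,0,0],1],
    [[0,0,0],[0,0,0],1],
  ],
)

```text
t: 5.55
tcp_pos: [0.5328, 0.2283, -0.0074]
ee_rot: [0.059, -3.141, 0.0]
force: [0.4, -0.1, 0.4]
opening: 0.0002
```

Call:
jog_arm(
  increments=[
    [[0,0,0.001],[0,0,0],1],
    [[0,0,0.0005],[0,0,0],1],
    [[0,0,0],[0,0,0],1],
  ],
)

```text
t: 5.92
tcp_pos: [0.5328, 0.2283, -0.0089]
ee_rot: [0.059, -3.141, 0.0]
force: [-0.8, -0.7, -0.4]
opening: 0.0001
```

```bash
python3 look.py 3 .533 .228 .03 side
```

```text
side 260 134
blue (np.int32(262), array([ 0.48  , -0.2237]), np.float64(-167.0), ((480.57794189453125, -223.4480438232422), (72.0831298828125, 33.026153564453125), 13.680510520935059))
```

View pics/side3c.png

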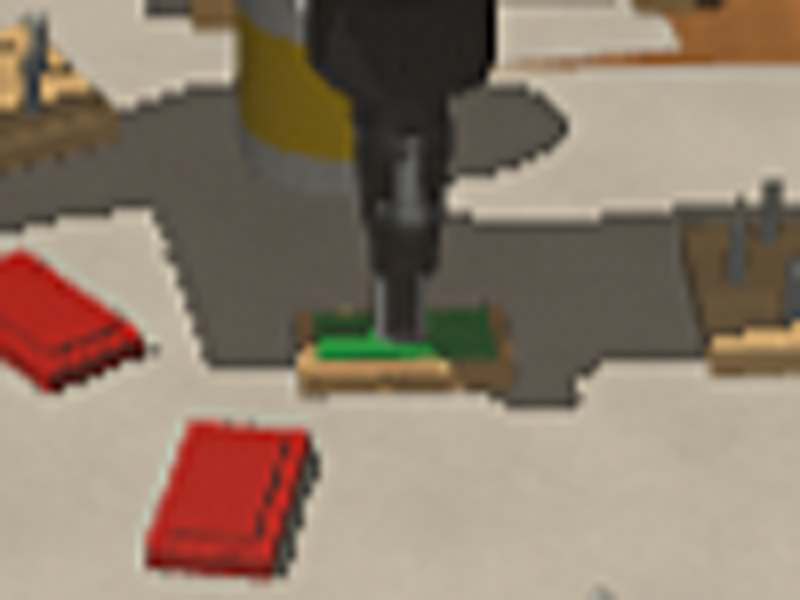

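Call:
jog_arm(
  increments=[
    [[0,0,0.001],[0,0,0],1],
    [[0,0,0.001],[0,0,0],1],
    [[0,0,0],[0,0,0],1],
  ],
)

```text
t: 6.35
tcp_pos: [0.533, 0.2283, -0.0096]
ee_rot: [0.059, -3.14, 0.0]
force: [-4.1, -2.3, 8.3]
opening: 0.0001
```

Call:
jog_arm(
  increments=[
    [[0,0,0.001],[0,0,0],1],
    [[0,0,0.0005],[0,0,0],1],
    [[0,0,0],[0,0,0],1],
  ],
)

```text
t: 6.72
tcp_pos: [0.533, 0.2283, -0.0096]
ee_rot: [0.06, -3.139, 0.001]
force: [-9.2, -3.5, 20.9]
opening: 0.0
```

Call:
jog_arm(
  increments=[
    [[0,0,0.001],[0,0,0],1],
    [[0,0,0.0005],[0,0,0],1],
    [[0,0,0],[0,0,0],1],
  ],
)

```text
t: 7.1
tcp_pos: [0.533, 0.2284, -0.0097]
ee_rot: [0.06, -3.138, 0.002]
force: [-14.9, -4.0, 30.9]
opening: 0.0
```

Call:
jog_arm(
  increments=[
    [[0,0,0.001],[0,0,0],1],
    [[0,0,0.0005],[0,0,0],1],
    [[0,0,0],[0,0,0],1],
  ],
)

```text
t: 7.48
tcp_pos: [0.533, 0.2284, -0.0097]
ee_rot: [0.061, -3.137, 0.003]
force: [-20.8, -6.6, 43.4]
opening: 0.0002
```

Contact came at a reported TCP z of −9.6 mm on the face at +15 mm, so the reported z reads about 24.6 mm low. I'll lift, open and check for a lateral offset too.

Call:
jog_arm(
  increments=[
    [[0,0,-0.02],[0,0,0],1],
    [[0,0,-0.04],[0,0,0],1],
    [[0,0,-0.04],[0,0,0],1],
    [[0,0,0],[0,0,0],1],
    [[0,0,0],[0,0,0],1],
  ],
)

```text
t: 8.1
tcp_pos: [0.5323, 0.2282, 0.084]
ee_rot: [0.059, -3.14, 0.0]
force: [0.3, -0.6, 0.2]
opening: -0.0004
```

```bash
python3 plan.py .534 .2285 .001 92.2;  python3 look.py 4 .533 .228 .1
python3 - <<'E'
from h import *
p=status.get_obs()['tcp_pos']
for dz in(0,.0246): print([proj(n,p+[0,0,dz]) for n in('top','side')])
E
```

```text
t 8.1 tcp [0.5323 0.2282 0.084 ] hd 92.15 tiltz [-1.e-03 -2.e-04 -1.e+00] F [ 0.3 -0.6  0.2] op -0.0004 q [ 0.21  0.22  1.82  0.    1.09 -1.4 ]
turn about tool z -0.05 deg; then shift mm [-1.7  0.3 83. ]
top 192 156
green (np.int32(139), array([0.5247, 0.2227]), np.float64(-178.0), ((525.8431396484375, 222.8817901611328), (55.000892639160156, 19.012975692749023), 2.687033176422119))
blue (np.int32(340), array([ 0.4791, -0.2198]), np.float64(-166.9), ((479.71368408203125, -219.70411682128906), (72.94985961914062, 33.07994079589844), 12.740683555603027))
side 260 116
green (np.int32(119), array([0.5341, 0.2269]), np.float64(-175.7), ((534.1283569335938, 226.48040771484375), (31.403593063354492, 73.72602081298828), 89.7002182006836))
blue (np.int32(262), array([ 0.48  , -0.2237]), np.float64(-167.0), ((480.57794189453125, -223.4480438232422), (72.0831298828125, 33.026153564453125), 13.680510520935059))
[array([[243.30157447, 194.66873917]]), array([[309.34271217, 157.60473721]])]
[array([[241.24226356, 192.65235484]]), array([[309.38481756, 150.97917121]])]
```

View pics/side4c.png

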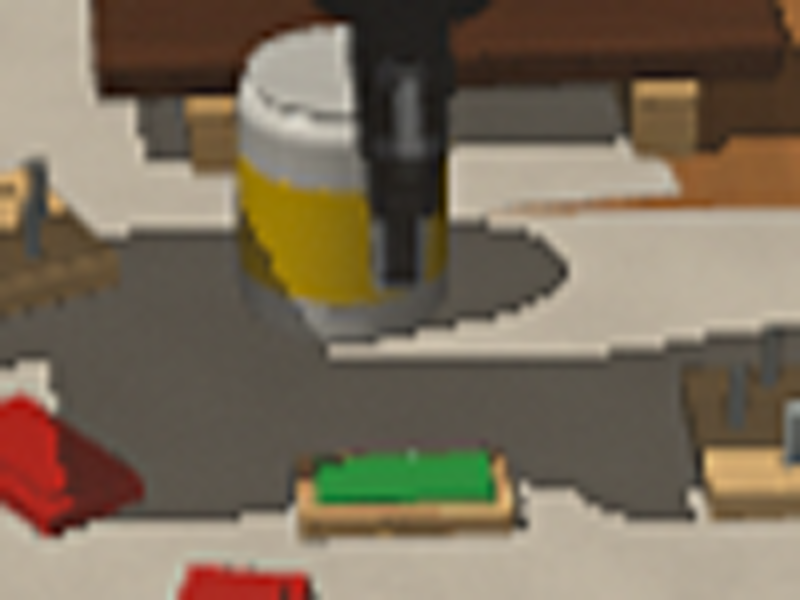

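View pics/top4c.png

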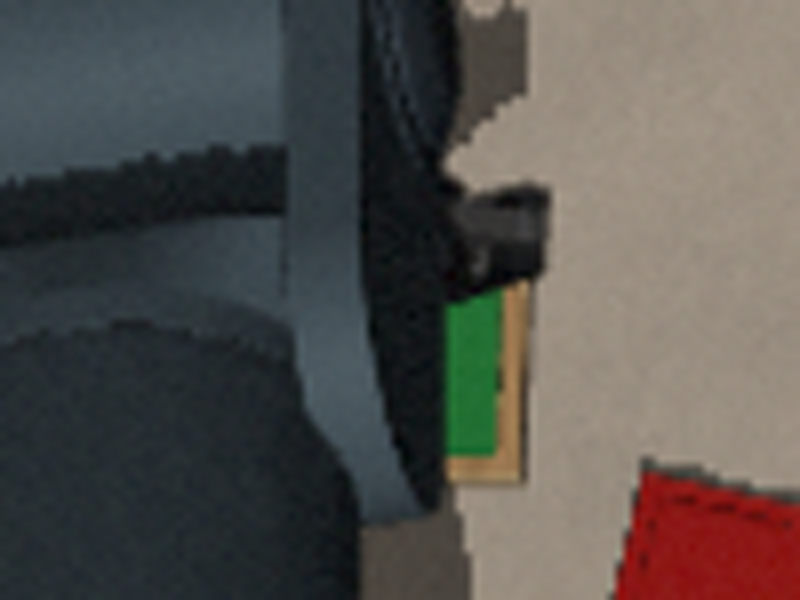

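Side: the fingertip bottom is at crop (400,285), which in x and in z (with the offset) matches the corrected TCP. I'll open, lower partly and check that the fingers straddle green.

Call:
jog_arm(
  increments=[
    [[-0.0015,0,0.03],[0,0,0],0],
    [[0,0,0.03],[0,0,0],0],
    [[0,0,0.025],[0,0,0],0],
    [[0,0,0],[0,0,0],0],
    [[0,0,0],[0,0,0],0],
  ],
)

```text
t: 8.82
tcp_pos: [0.5345, 0.2284, -0.0001]
ee_rot: [-0.059, 3.141, 0.0]
force: [0.0, 0.0, -0.5]
opening: 0.0854
```

```bash
python3 plan.py .534 .2285 -.0235 92.2;  python3 look.py 5 .533 .228 .03
```

```text
t 8.82 tcp [ 5.345e-01  2.284e-01 -1.000e-04] hd 92.15 tiltz [ 1.e-04  0.e+00 -1.e+00] F [ 0.   0.  -0.5] op 0.0854 q [ 0.21  0.36  1.84 -0.    0.94 -1.4 ]
turn about tool z -0.05 deg; then shift mm [ 0.5  0.1 23.4]
top 197 161
blue (np.int32(339), array([ 0.4792, -0.2197]), np.float64(-167.1), ((479.6895751953125, -219.5973663330078), (72.94985961914062, 32.86110305786133), 12.740683555603027))
side 260 134
blue (np.int32(262), array([ 0.48  , -0.2237]), np.float64(-167.0), ((480.57794189453125, -223.4480438232422), (72.0831298828125, 33.026153564453125), 13.680510520935059))
```

View pics/side5c.png

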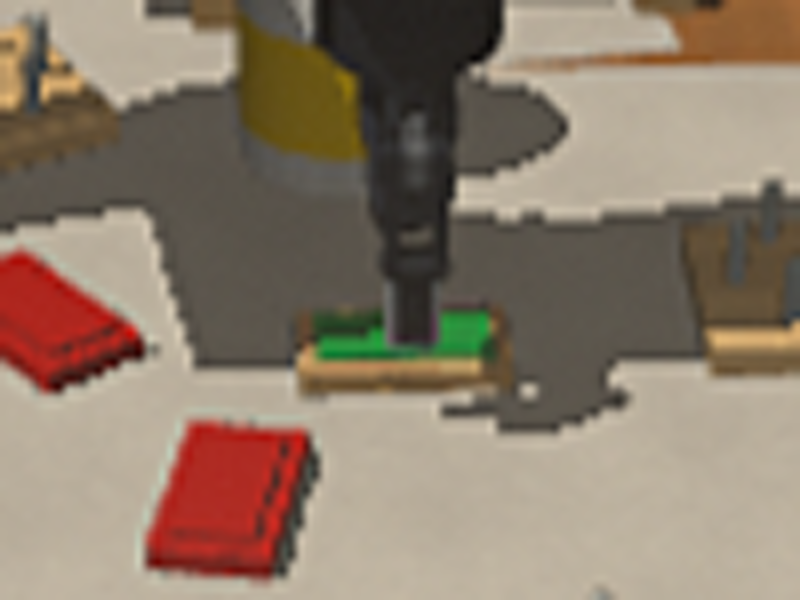

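View pics/top5c.png

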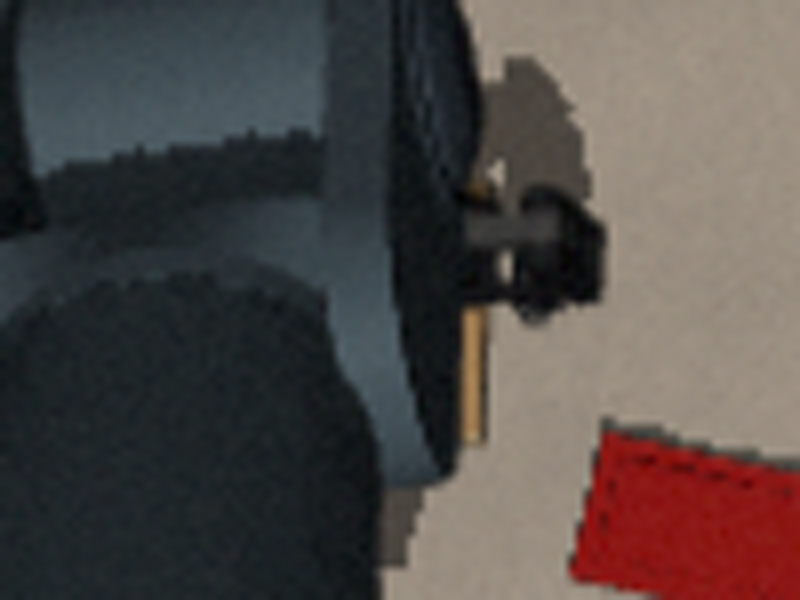

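The near finger's tip is at crop (412,347), as predicted for open tips at z≈38 mm and y≈0.186, so there is no lateral offset. Now down and grip.

Call:
jog_arm(
  increments=[
    [[0,0,0.012],[0,0,0],0],
    [[0,0,0.011],[0,0,0],0],
    [[0,0,0],[0,0,0],0],
    [[0,0,0],[0,0,0],0.3],
    [[0,0,0],[0,0,0],0.6],
    [[0,0,0],[0,0,0],1],
    [[0,0,0],[0,0,0],1],
    [[0,0,0],[0,0,0],1],
  ],
)

```text
t: 9.93
tcp_pos: [0.5353, 0.2286, -0.0224]
ee_rot: [-0.059, 3.139, 0.001]
force: [-0.1, -0.3, 5.6]
opening: 0.0478
```

```bash
python3 plan.py .534 .2285 -.0235 92.2;  python3 look.py 6 .533 .228 .03 side
```

```text
t 9.93 tcp [ 0.5353  0.2286 -0.0224] hd 92.15 tiltz [ 1.8e-03  4.0e-04 -1.0e+00] F [-0.1 -0.3  5.6] op 0.0478 q [ 0.21  0.4   1.84  0.    0.9  -1.4 ]
turn about tool z -0.05 deg; then shift mm [ 1.3 -0.   1.1]
side 260 134
blue (np.int32(262), array([ 0.48  , -0.2237]), np.float64(-167.0), ((480.57794189453125, -223.4480438232422), (72.0831298828125, 33.026153564453125), 13.680510520935059))
```

View pics/side6c.png

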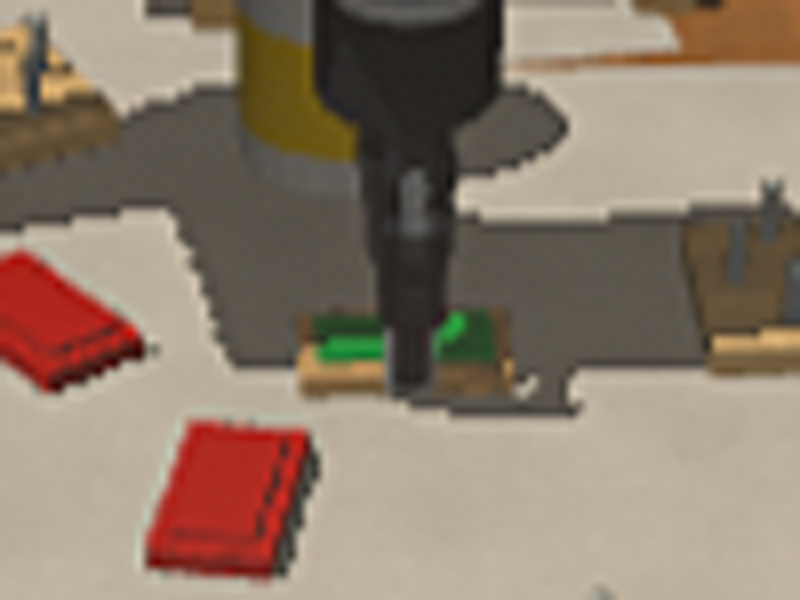

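Gripped: the finger is over the wood at crop (412,385) and the opening is 48 mm. Lifting.

Call:
jog_arm(
  increments=[
    [[0,0,-0.02],[0,0,0],1],
    [[0,0,-0.035],[0,0,0],1],
    [[0,0,-0.035],[0,0,0],1],
    [[0,0,0],[0,0,0],1],
  ],
)

```text
t: 10.48
tcp_pos: [0.5367, 0.2289, 0.0704]
ee_rot: [-0.059, 3.134, 0.002]
force: [0.4, -0.3, -2.5]
opening: 0.0479
```

```bash
python3 plan.py .577 -.0417 .0676 105;  python3 look.py 7 .533 .228 .08 side
```

```text
t 10.47 tcp [0.5367 0.2289 0.0704] hd 92.15 tiltz [ 0.0067  0.0014 -1.    ] F [ 0.4 -0.3 -2.5] op 0.0479 q [ 0.21  0.25  1.82 -0.    1.06 -1.4 ]
turn about tool z -12.85 deg; then shift mm [  31.1 -271.8    2.8]
side 260 121
blue (np.int32(262), array([ 0.48  , -0.2237]), np.float64(-167.0), ((480.57794189453125, -223.4480438232422), (72.0831298828125, 33.026153564453125), 13.680510520935059))
```

View pics/side7c.png

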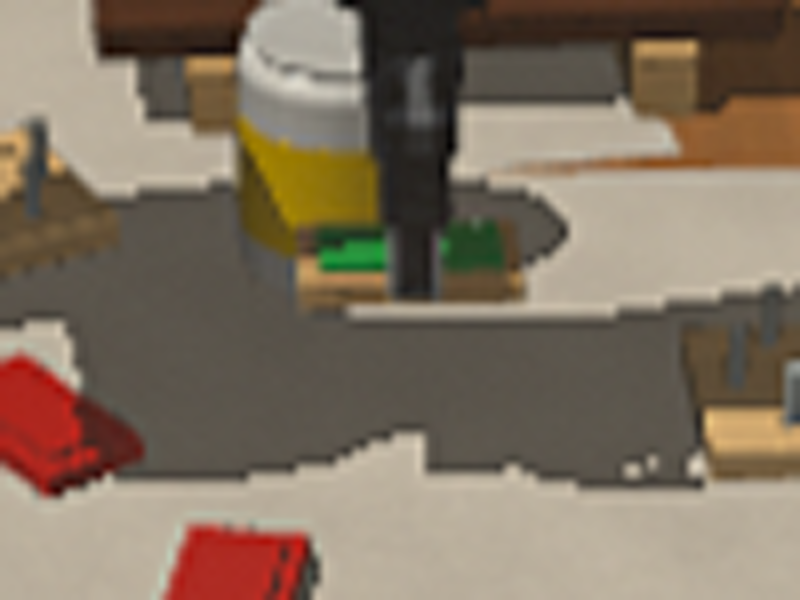

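Call:
jog_arm(
  increments=[
    [[0,0,0],[0,0,-6.4],1],
    [[0,0,0],[0,0,-6.4],1],
    [[0.006,-0.045,0],[0,0,0],1],
    [[0.005,-0.045,0],[0,0,0],1],
    [[0.005,-0.045,0],[0,0,0],1],
    [[0.005,-0.045,0],[0,0,0],1],
    [[0.005,-0.045,0],[0,0,0],1],
    [[0.005,-0.045,0],[0,0,0],1],
  ],
)

```text
t: 11.52
tcp_pos: [0.5724, -0.0416, 0.0645]
ee_rot: [0.408, -3.111, -0.002]
force: [0.3, -0.5, -0.9]
opening: 0.0482
```

Call:
jog_arm(
  increments=[
    [[0,0,0],[0,0,0],1],
    [[0,0,0],[0,0,0],1],
    [[0,0,0],[0,0,0],1],
  ],
)

```text
t: 11.9
tcp_pos: [0.5732, -0.0392, 0.0658]
ee_rot: [0.411, -3.113, -0.001]
force: [-0.2, 0.1, -1.1]
opening: 0.048
```

```bash
python3 plan.py .577 -.0417 .0676 105;  python3 look.py 8 .577 -.042 .06
```

```text
t 11.9 tcp [ 0.5732 -0.0392  0.0658] hd 105.03 tiltz [-1.7e-03  6.0e-04 -1.0e+00] F [-0.2  0.1 -1.1] op 0.048 q [-0.27  0.24  1.84  0.    1.06 -2.1 ]
turn about tool z 0.03 deg; then shift mm [-3.  -3.4 -1.8]
top 300 147
blue (np.int32(339), array([ 0.4792, -0.2197]), np.float64(-167.1), ((479.6895751953125, -219.5973663330078), (72.94985961914062, 32.86110305786133), 12.740683555603027))
side 277 176
green (np.int32(94), array([0.56  , 0.0774]), np.float64(51.5), ((561.7553100585938, 77.18497467041016), (43.91737747192383, 38.12656021118164), 20.447725296020508))
blue (np.int32(261), array([ 0.4802, -0.2237]), np.float64(-166.7), ((480.7196350097656, -223.86788940429688), (71.68071746826172, 33.00680160522461), 12.646559715270996))
```

View pics/side8c.png

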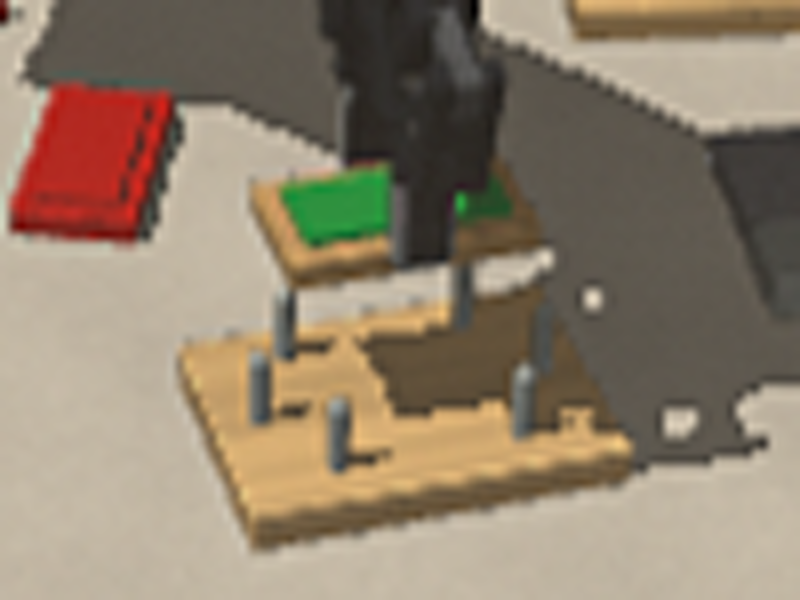

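View pics/top8c.png

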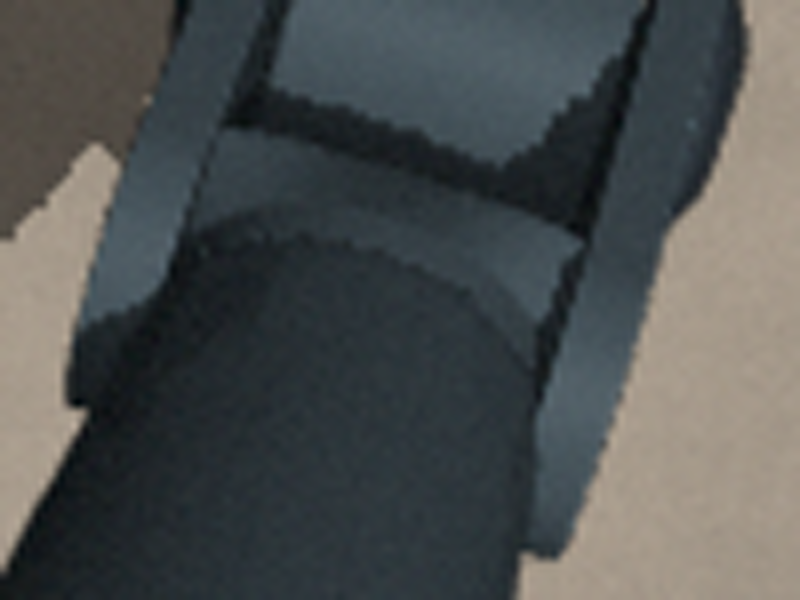

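Side: green is held level above the jig. Its front lower corners are at crop (298,286) and (549,247), and the pin tops are visible below. I'll measure packer against jig in the same camera.

Run:
```python
from h import *
f=lambda a:(np.array(a,float)+.5)/8-.5+[277,176]
zb=.0658+.0224
A=back('side',f([(298,286),(549,247)]),zb)[:,:2]; B=back('side',f([(298,270),(251,184)]),zb+.012)[:,:2]
print(A,np.linalg.norm(A[1]-A[0]),np.degrees(np.arctan2(*(A[1]-A[0])[::-1])),np.linalg.norm(B[1]-B[0]))
n=np.array([-np.sin(np.radians(15)),np.cos(np.radians(15))])
print('centre',A.mean(0)+.025*n)
# expected outline if centre = TCP
c=status.get_obs()['tcp_pos'][:2]; print(c)
```

```text
[[ 0.53873163 -0.07145132]
 [ 0.62587241 -0.04988757]] 0.08976920282265563 13.899120213011106 0.052360908516589214
centre [ 0.57583154 -0.0365213 ]
[ 0.57363856 -0.03938201]
```

```bash
python3 plan.py .5765 -.0438 .0306 105
```

```text
t 12.0 tcp [ 0.5736 -0.0394  0.0663] hd 105.04 tiltz [-8.e-04  3.e-04 -1.e+00] F [ 0.6  0.5 -0.7] op 0.0481 q [-0.27  0.24  1.84  0.    1.06 -2.1 ]
turn about tool z 0.04 deg; then shift mm [-1.6 -5.  35.7]
```

Call:
jog_arm(
  increments=[
    [[-0.0015,-0.005,0],[0,0,0],1],
    [[0,0,0.015],[0,0,0],1],
    [[0,0,0.0155],[0,0,0],1],
    [[0,0,0],[0,0,0],1],
    [[0,0,0],[0,0,0],1],
    [[0,0,0],[0,0,0],1],
  ],
)

```text
t: 12.75
tcp_pos: [0.5772, -0.0451, 0.0367]
ee_rot: [-0.409, 3.114, -0.001]
force: [0.6, 0.2, -1.7]
opening: 0.0481
```

```bash
python3 plan.py .5765 -.0438 .0306 105; python3 look.py 9 .577 -.042 .04
```

```text
t 12.75 tcp [ 0.5772 -0.0451  0.0367] hd 104.95 tiltz [ 1.e-03 -3.e-04 -1.e+00] F [ 0.6  0.2 -1.7] op 0.0481 q [-0.27  0.3   1.84 -0.    1.01 -2.11]
turn about tool z -0.05 deg; then shift mm [0.4 1.4 6.1]
top 299 149
blue (np.int32(340), array([ 0.4792, -0.2196]), np.float64(-167.0), ((479.66534423828125, -219.45611572265625), (72.97225952148438, 33.11593246459961), 12.836043357849121))
side 277 182
green (np.int32(90), array([0.5619, 0.0263]), np.float64(49.3), ((560.838623046875, 27.716062545776367), (39.94926071166992, 36.493717193603516), 89.41934204101562))
blue (np.int32(262), array([ 0.48  , -0.2237]), np.float64(-167.0), ((480.57794189453125, -223.4480438232422), (72.0831298828125, 33.026153564453125), 13.680510520935059))
```

View pics/side9c.png

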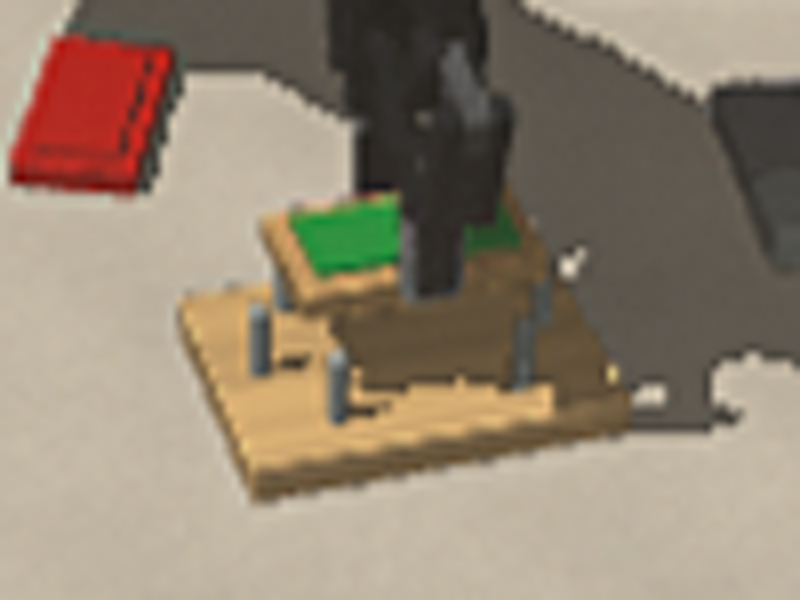

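```bash
cat > ov.py <<'E'
from h import *
def box(c,yaw,lx,ly,z0,z1):
    a=np.radians(yaw); Rm=np.array([[np.cos(a),-np.sin(a)],[np.sin(a),np.cos(a)]])
    p=np.array([(lx,ly),(-lx,ly),(-lx,-ly),(lx,-ly)])/2@Rm.T+c
    return np.r_[np.c_[p,np.full(4,z0)],np.c_[p,np.full(4,z1)]]
def draw(img,n,P,org,s,col):
    u=((proj(n,P)-org+.5)*s).astype(int)
    for i in range(4):
        for a,b in((i,(i+1)%4),(i+4,(i+1)%4+4),(i,i+4)): cv2.line(img,tuple(map(int,u[a])),tuple(map(int,u[b])),col,1)
def ov(src,dst,org,wh,s,packers,jig,n='side'):
    im=cv2.imread(src); x,y=org; c=cv2.resize(im[y:y+wh[1],x:x+wh[0]],None,fx=s,fy=s,interpolation=cv2.INTER_CUBIC)
    for p,yw,z,col in packers:
        draw(c,n,box(p,yw,.09,.05,z,z+.012),org,s,col)
    draw(c,n,box(jig[:2],jig[2],.14,.1,0,.018),org,s,(255,255,0))
    cv2.imwrite(dst,c)
E
python3 - <<'E'
from ov import *
t=np.array([.5772,-.0451]); 
ov('pics/side9.png','pics/o9.png',(295,200),(65,50),12,[(t-[.0012,.0003],15,.0367+.0224,(255,0,255))],(.5774,-.0436,15.3))
E
```

```text
(no output)
```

View pics/o9.png

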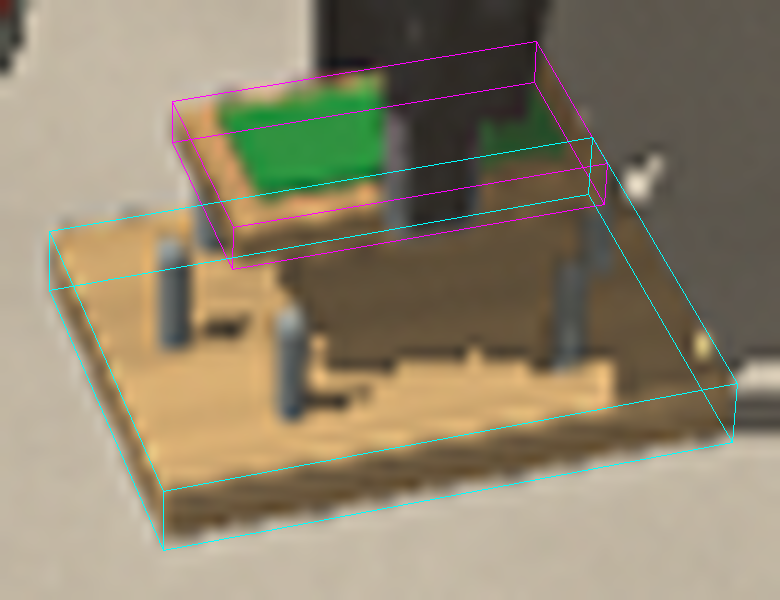

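The overlay shows the packer about 1 mm from the model and the jig model fitting. The side camera agrees with the robot frame, so a small correction and then lower.

```bash
python3 plan.py .5778 -.0438 -.003 105
```

```text
t 12.85 tcp [ 0.5772 -0.0451  0.0367] hd 104.95 tiltz [ 1.e-03 -3.e-04 -1.e+00] F [ 0.1 -0.2  0.1] op 0.0478 q [-0.27  0.29  1.84  0.    1.01 -2.11]
turn about tool z -0.05 deg; then shift mm [-0.9  1.1 39.7]
```

Call:
jog_arm(
  increments=[
    [[-0.001,0.001,0],[0,0,0],1],
    [[0,0,0.005],[0,0,0],1],
    [[0,0,0.005],[0,0,0],1],
    [[0,0,0.005],[0,0,0],1],
    [[0,0,0],[0,0,0],1],
  ],
)

```text
t: 13.48
tcp_pos: [0.5769, -0.0436, 0.0204]
ee_rot: [0.408, -3.113, -0.001]
force: [0.3, 1.4, -1.3]
opening: 0.0481
```

```bash
python3 plan.py .5778 -.0438 -.003 105; python3 look.py 10 .577 -.042 .04 side
python3 - <<'E'
from ov import *
t=status.get_obs()['tcp_pos']
ov('pics/side10.png','pics/o10.png',(295,200),(65,50),12,[(t[:2]-[.0012,.0003],15,t[2]+.0224,(255,0,255))],(.5774,-.0436,15.3))
E
```

```text
t 13.47 tcp [ 0.5769 -0.0436  0.0204] hd 104.95 tiltz [-1.5e-03  4.0e-04 -1.0e+00] F [ 0.3  1.4 -1.3] op 0.0481 q [-0.27  0.32  1.84 -0.    0.98 -2.1 ]
turn about tool z -0.05 deg; then shift mm [-0.8 -0.4 23.4]
side 277 182
green (np.int32(93), array([0.5597, 0.0051]), np.float64(54.3), ((562.3216552734375, 4.827596664428711), (40.1461067199707, 36.25669860839844), 15.561139106750488))
blue (np.int32(262), array([ 0.48  , -0.2237]), np.float64(-167.0), ((480.57794189453125, -223.4480438232422), (72.0831298828125, 33.026153564453125), 13.680510520935059))
```

View pics/o10.png

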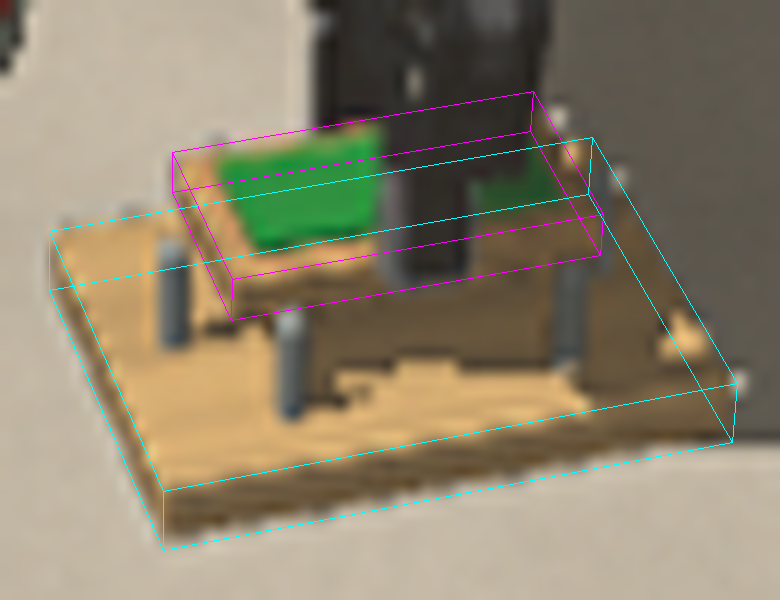

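Call:
jog_arm(
  increments=[
    [[-0.0005,0,0.005],[0,0,0],1],
    [[0,0,0.005],[0,0,0],1],
    [[0,0,0.005],[0,0,0],1],
    [[0,0,0],[0,0,0],1],
  ],
)

```text
t: 14.02
tcp_pos: [0.5774, -0.0435, 0.0055]
ee_rot: [0.408, -3.114, -0.001]
force: [-0.1, 0.1, -0.6]
opening: 0.048
```

Call:
jog_arm(
  increments=[
    [[0,0,0.004],[0,0,0],1],
    [[0,0,0.003],[0,0,0],1],
    [[0,0,0],[0,0,0],1],
    [[0,0,0],[0,0,0],1],
  ],
)

```text
t: 14.52
tcp_pos: [0.578, -0.0436, -0.0008]
ee_rot: [-0.409, 3.115, -0.0]
force: [-0.1, 0.5, -2.5]
opening: 0.0477
```

```bash
python3 plan.py .5778 -.0438 -.004 105
```

```text
t 14.53 tcp [ 0.578  -0.0436 -0.0008] hd 104.95 tiltz [ 1.e-04 -0.e+00 -1.e+00] F [-0.1  0.5 -2.5] op 0.0477 q [-0.27  0.36  1.84 -0.    0.94 -2.1 ]
turn about tool z -0.05 deg; then shift mm [ 0.3 -0.1  3.2]
```

Call:
jog_arm(
  increments=[
    [[0,0,0.002],[0,0,0],1],
    [[0,0,0.0015],[0,0,0],1],
    [[0,0,0],[0,0,0],1],
  ],
)

```text
t: 14.9
tcp_pos: [0.578, -0.0436, -0.0044]
ee_rot: [0.409, -3.115, -0.0]
force: [-0.4, -0.4, -1.2]
opening: 0.0478
```

Call:
jog_arm(
  increments=[
    [[0,0,0.001],[0,0,0],1],
    [[0,0,0],[0,0,0],1],
  ],
)

```text
t: 15.15
tcp_pos: [0.578, -0.0436, -0.0044]
ee_rot: [0.409, -3.114, -0.0]
force: [-4.1, 0.5, 6.7]
opening: 0.0479
```

Contact came exactly at the predicted −4.4 mm. Releasing, lifting and shutting.

Call:
jog_arm(
  increments=[
    [[0,0,0],[0,0,0],0.2],
    [[0,0,0],[0,0,0],0],
    [[0,0,0],[0,0,0],0],
    [[0,0,-0.02],[0,0,0],0],
    [[0,0,-0.03],[0,0,0],0],
    [[0,0,-0.02],[0,0,0],1],
    [[0,0,0],[0,0,0],1],
    [[0,0,0],[0,0,0],1],
  ],
)

```text
t: 16.15
tcp_pos: [0.5774, -0.0434, 0.064]
ee_rot: [0.409, -3.114, -0.001]
force: [-0.5, 0.7, 0.3]
opening: 0.032
```

```bash
python3 plan.py .5778 -.0436 .0084 105; python3 look.py 11 .577 -.042 .04 side
python3 - <<'E'
from ov import *
ov('pics/side11.png','pics/o11.png',(290,195),(70,50),11,[((.5774,-.0436),15.3,.018,(255,0,255))],(.5774,-.0436,15.3))
E
```

```text
t 16.15 tcp [ 0.5774 -0.0434  0.064 ] hd 104.95 tiltz [-1.1e-03  3.0e-04 -1.0e+00] F [-0.5  0.7  0.3] op 0.032 q [-0.27  0.25  1.83  0.    1.06 -2.1 ]
turn about tool z -0.05 deg; then shift mm [-0.4 -0.3 55.6]
side 277 182
green (np.int32(185), array([ 0.5795, -0.0234]), np.float64(-165.4), ((579.525390625, -23.687885284423828), (74.75308990478516, 34.27957534790039), 15.305736541748047))
blue (np.int32(261), array([ 0.4802, -0.2237]), np.float64(-166.7), ((480.7196350097656, -223.86788940429688), (71.68071746826172, 33.00680160522461), 12.646559715270996))
```

View pics/o11.png

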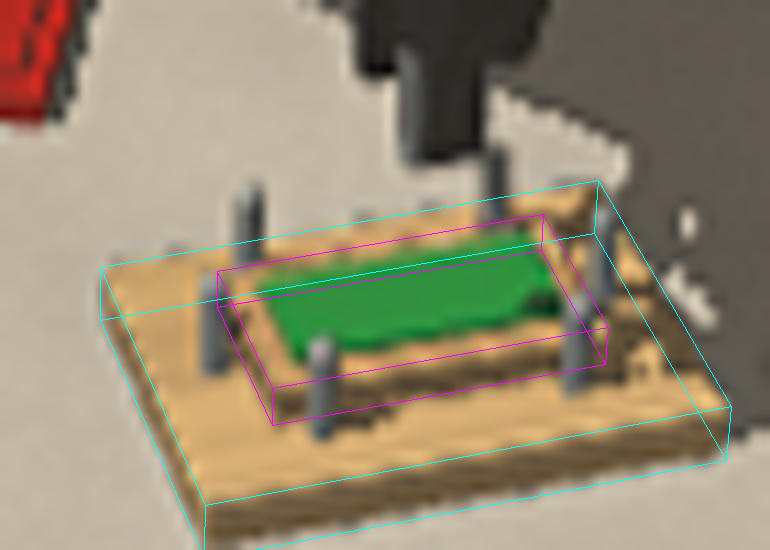

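Green is seated between all six pins, with its face around crop (410,295). Pressing with the fingers shut.

Call:
jog_arm(
  increments=[
    [[0,0,0.02],[0,0,0],1],
    [[0,0,0.02],[0,0,0],1],
    [[0,0,0.006],[0,0,0],1],
    [[0,0,0.004],[0,0,0],1],
    [[0,0,0.003],[0,0,0],1],
    [[0,0,0],[0,0,0],1],
  ],
)

```text
t: 16.95
tcp_pos: [0.5782, -0.0437, 0.0119]
ee_rot: [-0.409, 3.114, -0.0]
force: [-0.6, -1.5, 0.6]
opening: 0.0001
```

Call:
jog_arm(
  increments=[
    [[0,0,0.002],[0,0,0],1],
    [[0,0,0.002],[0,0,0],1],
    [[0,0,0.001],[0,0,0],1],
    [[0,0,0],[0,0,0],1],
  ],
)

```text
t: 17.45
tcp_pos: [0.5783, -0.0437, 0.0084]
ee_rot: [0.409, -3.114, 0.0]
force: [-5.8, 1.6, 11.3]
opening: -0.0002
```

Call:
jog_arm(
  increments=[
    [[0,0,0.001],[0,0,0],1],
    [[0,0,0.001],[0,0,0],1],
    [[0,0,0],[0,0,0],1],
    [[0,0,0],[0,0,0],1],
    [[0,0,0],[0,0,0],1],
    [[0,0,0],[0,0,0],1],
  ],
)

```text
t: 18.2
tcp_pos: [0.5783, -0.0437, 0.0084]
ee_rot: [0.409, -3.113, -0.0]
force: [-11.7, 2.0, 24.3]
opening: -0.0
```

```bash
python3 plan.py .4795 -.2230 .0676 102.9
```

```text
t 18.2 tcp [ 0.5783 -0.0437  0.0084] hd 104.99 tiltz [-1.6e-03 -2.0e-04 -1.0e+00] F [-11.7   2.   24.3] op -0.0 q [-0.27  0.35  1.84 -0.    0.96 -2.1 ]
turn about tool z 2.09 deg; then shift mm [ 136.4 -152.7  -59.2]
```

Call:
jog_arm(
  increments=[
    [[0.001,0,0.001],[0,0,0],1],
    [[0,0,0.001],[0,0,0],1],
    [[0,0,0],[0,0,0],1],
    [[0,0,0],[0,0,0],1],
  ],
)

```text
t: 18.7
tcp_pos: [0.5784, -0.0438, 0.0083]
ee_rot: [0.41, -3.114, -0.0]
force: [-17.4, 4.7, 37.0]
opening: -0.0002
```

Call:
jog_arm(
  increments=[
    [[0,0,-0.01],[0,0,0],1],
    [[0,0,-0.03],[0,0,0],1],
    [[0,0,-0.035],[0,0,0],1],
    [[0,0,0],[0,0,2.1],0],
    [[0.028,-0.031,0],[0,0,0],0],
    [[0.028,-0.031,0],[0,0,0],0],
    [[0.028,-0.031,0],[0,0,0],0],
    [[0.028,-0.031,0],[0,0,0],0],
  ],
)

```text
t: 19.7
tcp_pos: [0.4939, -0.1903, 0.0764]
ee_rot: [0.351, -3.121, -0.002]
force: [0.6, -0.2, 0.5]
opening: 0.0848
```

Call:
jog_arm(
  increments=[
    [[0.023,-0.029,0],[0,0,0],0],
    [[0,0,0],[0,0,0],0],
    [[0,0,0],[0,0,0],0],
    [[0,0,0],[0,0,0],0],
  ],
)

```text
t: 20.2
tcp_pos: [0.4796, -0.222, 0.0772]
ee_rot: [0.353, -3.121, -0.001]
force: [0.5, -0.4, 0.3]
opening: 0.0855
```

```bash
python3 plan.py .4797 -.2230 -.0235 102.9; python3 look.py 12 .577 -.042 .04
python3 - <<'E'
from ov import *
ov('pics/side12.png','pics/o12.png',(290,195),(70,50),11,[((.5774,-.0436),15.3,.018,(255,0,255))],(.5774,-.0436,15.3))
E
```

```text
t 20.2 tcp [ 0.4796 -0.222   0.0772] hd 102.92 tiltz [-6.e-04  6.e-04 -1.e+00] F [ 0.5 -0.4  0.3] op 0.0855 q [-0.65  0.12  1.95  0.    1.06 -2.44]
turn about tool z 0.02 deg; then shift mm [ 1.000e-01 -1.000e+00  1.007e+02]
top 299 149
green (np.int32(322), array([ 0.5808, -0.0444]), np.float64(-165.0), ((581.2400512695312, -44.14903259277344), (73.98975372314453, 33.076873779296875), 15.516849517822266))
side 277 182
blue (np.int32(263), array([ 0.4802, -0.2237]), np.float64(-167.2), ((480.8074645996094, -223.3921661376953), (72.55558776855469, 33.026153564453125), 13.680510520935059))
```

View pics/o12.png

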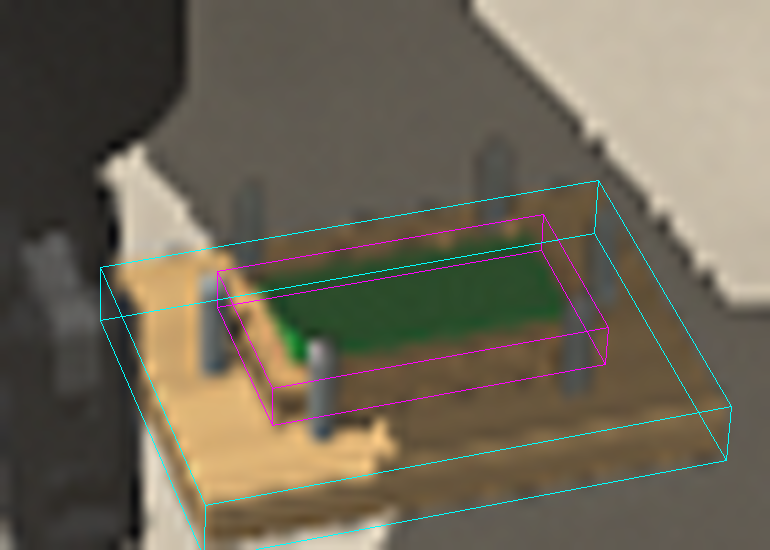

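View pics/side12.png

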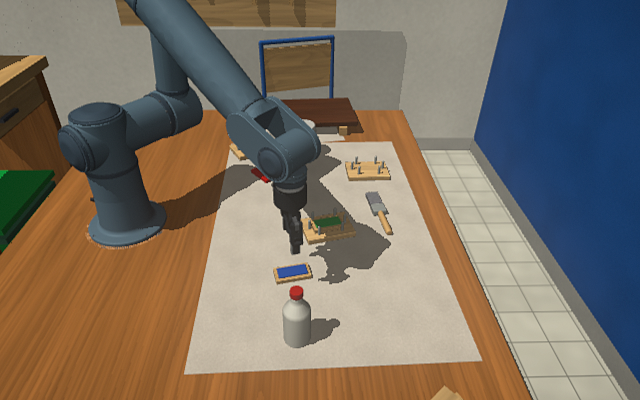

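View pics/top12.png

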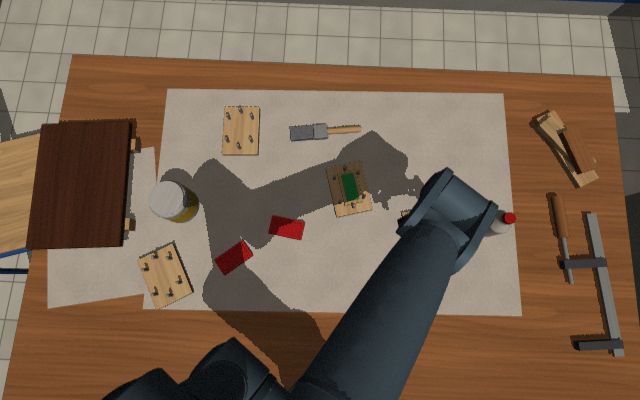

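Green lies between the pins, and the bystanders look undisturbed. Now down on blue.

Call:
jog_arm(
  increments=[
    [[0,-0.001,0.03],[0,0,0],0],
    [[0,0,0.03],[0,0,0],0],
    [[0,0,0.02],[0,0,0],0],
    [[0,0,0],[0,0,0],0],
    [[0,0,0],[0,0,0],0],
  ],
)

```text
t: 20.92
tcp_pos: [0.4804, -0.2242, -0.0014]
ee_rot: [-0.352, 3.121, -0.002]
force: [1.0, -0.9, -0.0]
opening: 0.0856
```

```bash
python3 plan.py .4797 -.2230 -.0235 102.9; python3 look.py 13 .48 -.223 .03 side
```

```text
t 20.93 tcp [ 0.4804 -0.2242 -0.0014] hd 102.88 tiltz [ 1.2e-03 -9.0e-04 -1.0e+00] F [ 1.  -0.9 -0. ] op 0.0856 q [-0.65  0.26  1.97  0.    0.91 -2.45]
turn about tool z -0.02 deg; then shift mm [ 0.4  1.3 22.1]
side 242 229
blue (np.int32(121), array([ 0.4606, -0.2276]), np.float64(56.5), ((461.8659362792969, -228.08285522460938), (34.09331512451172, 33.087406158447266), 12.318113327026367))
```

View pics/side13c.png

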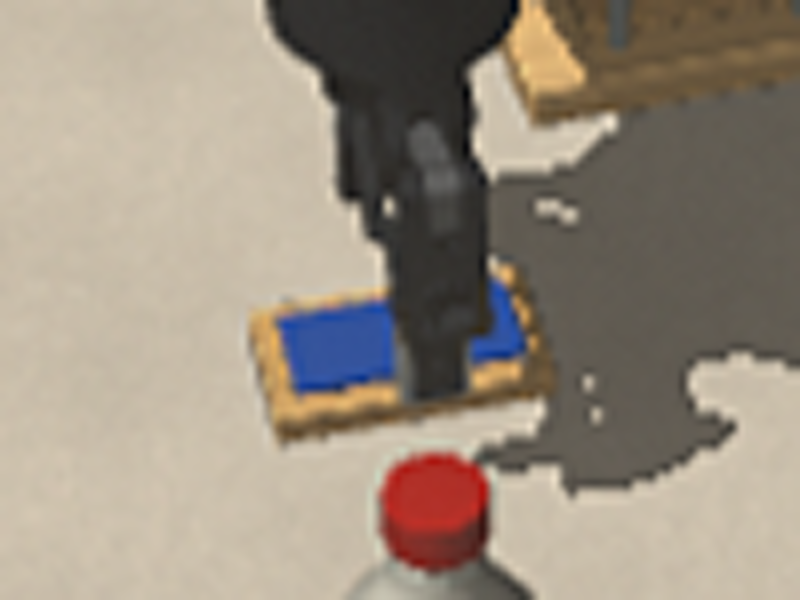

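Run:
```python
from h import *
a=np.radians(102.9); yv=np.array([np.cos(a),np.sin(a),0])
for c in([.4804,-.2242,0],):
    for d in(.0426,.057): print(((proj('side',np.array(c)-d*yv+[0,0,.036])[0]-[242,229]+.5)*8).round())
print(((proj('side',np.array([.4797,-.223,0])-.025*yv)[0]-[242,229]+.5)*8).round(), 'frontmid')
```

```text
[431. 386.]
[442. 420.]
[418. 426.] frontmid
```

That matches the prediction: near finger expected at x 431–442, seen at 437. Closing on blue.

Call:
jog_arm(
  increments=[
    [[0.0005,0.001,0.011],[0,0,0],0],
    [[0,0,0.0105],[0,0,0],0],
    [[0,0,0],[0,0,0],0],
    [[0,0,0],[0,0,0],0.3],
    [[0,0,0],[0,0,0],0.6],
    [[0,0,0],[0,0,0],1],
    [[0,0,0],[0,0,0],1],
    [[0,0,0],[0,0,0],1],
  ],
)

```text
t: 21.98
tcp_pos: [0.4796, -0.2237, -0.023]
ee_rot: [-0.351, 3.121, -0.002]
force: [-0.6, 0.4, 5.6]
opening: 0.0479
```

```bash
python3 plan.py .4797 -.2230 -.0235 102.9
```

```text
t 21.98 tcp [ 0.4796 -0.2237 -0.023 ] hd 102.84 tiltz [ 1.3e-03 -9.0e-04 -1.0e+00] F [-0.6  0.4  5.6] op 0.0479 q [-0.65  0.3   1.97  0.    0.87 -2.45]
turn about tool z -0.06 deg; then shift mm [-0.2  0.6  0.5]
```

Call:
jog_arm(
  increments=[
    [[0,0,-0.02],[0,0,0],1],
    [[0,0,-0.04],[0,0,0],1],
    [[0,0,-0.04],[0,0,0],1],
    [[0,0,0],[0,0,-2.1],1],
  ],
)

```text
t: 22.48
tcp_pos: [0.4808, -0.2245, 0.0791]
ee_rot: [-0.411, 3.11, -0.007]
force: [0.6, 0.4, -1.1]
opening: 0.048
```

```bash
python3 plan.py .577 -.0436 .076 105
```

```text
t 22.48 tcp [ 0.4808 -0.2245  0.0791] hd 105.04 tiltz [ 0.0051 -0.004  -1.    ] F [ 0.6  0.4 -1.1] op 0.048 q [-0.65  0.12  1.95 -0.    1.06 -2.48]
turn about tool z 0.04 deg; then shift mm [-139.8  149.9    3.1]
```

Call:
jog_arm(
  increments=[
    [[-0.028,0.03,0],[0,0,0],1],
    [[-0.028,0.03,0],[0,0,0],1],
    [[-0.028,0.03,0],[0,0,0],1],
    [[-0.028,0.03,0],[0,0,0],1],
    [[-0.027,0.03,0],[0,0,0],1],
    [[0,0,0],[0,0,0],1],
    [[0,0,0],[0,0,0],1],
    [[0,0,0],[0,0,0],1],
  ],
)

```text
t: 23.48
tcp_pos: [0.5737, -0.0431, 0.0754]
ee_rot: [0.407, -3.114, -0.001]
force: [0.3, 0.1, -2.0]
opening: 0.0478
```

```bash
python3 plan.py .577 -.0436 .034 105; python3 look.py 14 .577 -.042 .06 side
```

```text
t 23.48 tcp [ 0.5737 -0.0431  0.0754] hd 104.89 tiltz [-1.4e-03  2.0e-04 -1.0e+00] F [ 0.3  0.1 -2. ] op 0.0478 q [-0.27  0.23  1.84 -0.    1.08 -2.1 ]
turn about tool z -0.11 deg; then shift mm [-3.1 -1.3 41.4]
side 277 176
blue (np.int32(80), array([0.5622, 0.0878]), np.float64(58.8), ((563.7802734375, 87.45025634765625), (39.36028289794922, 35.76896667480469), 15.644133567810059))
```

View pics/side14c.png

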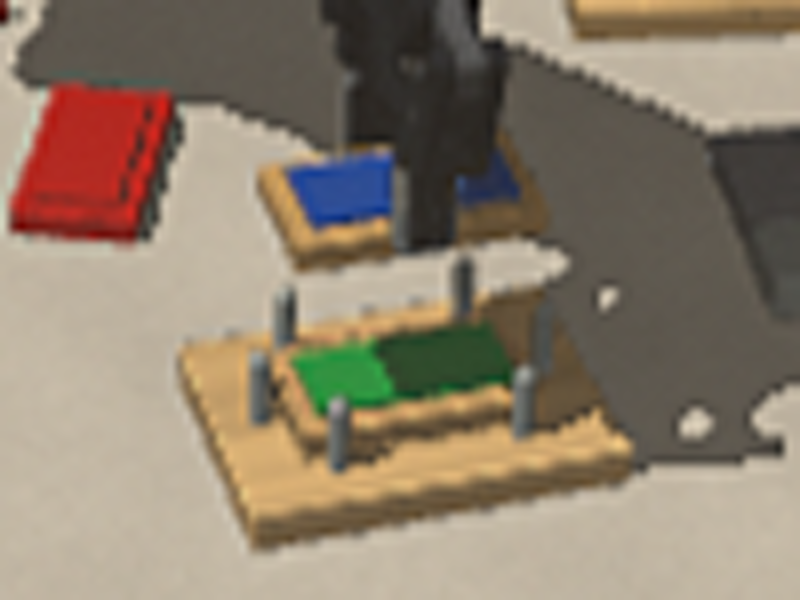

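Call:
jog_arm(
  increments=[
    [[-0.003,-0.001,0],[0,0,0],1],
    [[0,0,0.02],[0,0,0],1],
    [[0,0,0.02],[0,0,0],1],
    [[0,0,0],[0,0,0],1],
    [[0,0,0],[0,0,0],1],
    [[0,0,0],[0,0,0],1],
  ],
)

```text
t: 24.28
tcp_pos: [0.5783, -0.0427, 0.0369]
ee_rot: [-0.409, 3.114, -0.001]
force: [0.9, -0.2, -1.3]
opening: 0.0482
```

```bash
python3 plan.py .577 -.0436 .012 105; python3 look.py 15 .577 -.042 .04 side
python3 - <<'E'
from ov import *
t=status.get_obs()['tcp_pos']
ov('pics/side15.png','pics/o15.png',(295,195),(65,50),12,[(t[:2],15,t[2]+.023,(255,0,255))],(.5774,-.0436,15.3))
E
```

```text
t 24.27 tcp [ 0.5783 -0.0427  0.0369] hd 104.96 tiltz [ 1.3e-03 -4.0e-04 -1.0e+00] F [ 0.9 -0.2 -1.3] op 0.0482 q [-0.27  0.3   1.84 -0.    1.01 -2.1 ]
turn about tool z -0.04 deg; then shift mm [ 1.5 -0.5 24.9]
side 277 182
```

View pics/o15.png

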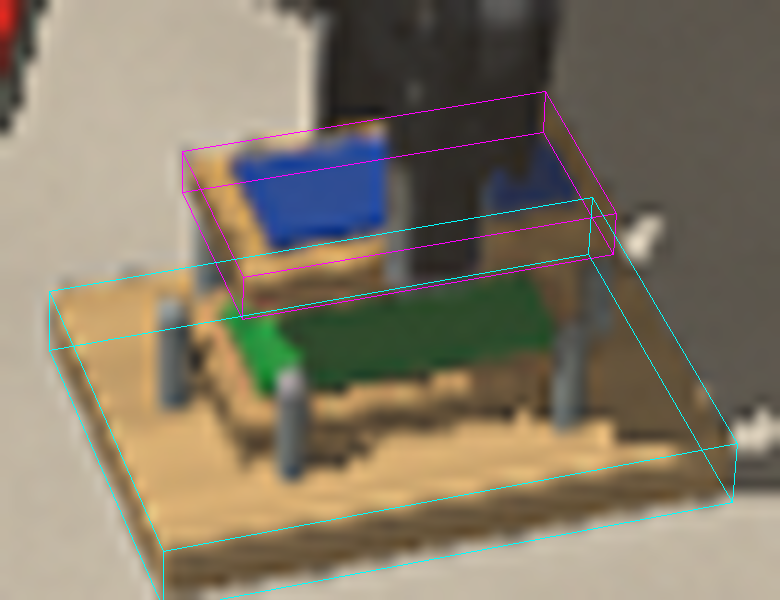

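Call:
jog_arm(
  increments=[
    [[0.0008,-0.0005,0.006],[0,0,0],1],
    [[0,0,0.006],[0,0,0],1],
    [[0,0,0.005],[0,0,0],1],
    [[0,0,0.004],[0,0,0],1],
    [[0,0,0.003],[0,0,0],1],
    [[0,0,0],[0,0,0],1],
    [[0,0,0],[0,0,0],1],
  ],
)

```text
t: 25.2
tcp_pos: [0.5772, -0.0433, 0.0123]
ee_rot: [-0.409, 3.115, -0.0]
force: [-0.8, 0.3, -1.2]
opening: 0.0482
```

```bash
python3 plan.py .577 -.0436 .010 105
```

```text
t 25.2 tcp [ 0.5772 -0.0433  0.0123] hd 104.95 tiltz [ 3.e-04 -1.e-04 -1.e+00] F [-0.8  0.3 -1.2] op 0.0482 q [-0.27  0.34  1.84 -0.    0.96 -2.1 ]
turn about tool z -0.05 deg; then shift mm [ 0.3 -0.2  2.3]
```

Call:
jog_arm(
  increments=[
    [[0,0,0.0015],[0,0,0],1],
    [[0,0,0.001],[0,0,0],1],
    [[0,0,0],[0,0,0],1],
  ],
)

```text
t: 25.58
tcp_pos: [0.5771, -0.0433, 0.01]
ee_rot: [0.409, -3.115, 0.0]
force: [-1.3, -0.5, 2.2]
opening: 0.0482
```

Call:
jog_arm(
  increments=[
    [[0,0,0.0005],[0,0,0],1],
    [[0,0,0],[0,0,0],1],
  ],
)

```text
t: 25.82
tcp_pos: [0.5771, -0.0433, 0.01]
ee_rot: [0.409, -3.115, -0.0]
force: [-3.2, -0.6, 6.7]
opening: 0.0482
```

Contact came at 10.0 mm, exactly as predicted. Releasing and lifting.

Call:
jog_arm(
  increments=[
    [[0,0,0],[0,0,0],0.2],
    [[0,0,0],[0,0,0],0],
    [[0,0,0],[0,0,0],0],
    [[0,0,-0.02],[0,0,0],0],
    [[0,0,-0.03],[0,0,0],0],
    [[0,0,-0.01],[0,0,0],1],
    [[0,0,0],[0,0,0],1],
    [[0,0,0],[0,0,0],1],
  ],
)

```text
t: 26.82
tcp_pos: [0.5763, -0.0431, 0.0683]
ee_rot: [0.408, -3.113, -0.001]
force: [-0.6, 0.5, -0.1]
opening: 0.0323
```

```bash
python3 plan.py .577 -.0436 .0234 105; python3 look.py 16 .577 -.042 .04 side
```

```text
t 26.82 tcp [ 0.5763 -0.0431  0.0683] hd 104.95 tiltz [-1.6e-03  4.0e-04 -1.0e+00] F [-0.6  0.5 -0.1] op 0.0323 q [-0.27  0.25  1.83 -0.    1.07 -2.1 ]
turn about tool z -0.05 deg; then shift mm [-0.6 -0.7 44.9]
side 277 182
blue (np.int32(172), array([ 0.5808, -0.0036]), np.float64(-162.7), ((581.83642578125, -3.3483123779296875), (75.30563354492188, 34.40336608886719), 17.503496170043945))
```

View pics/side16c.png

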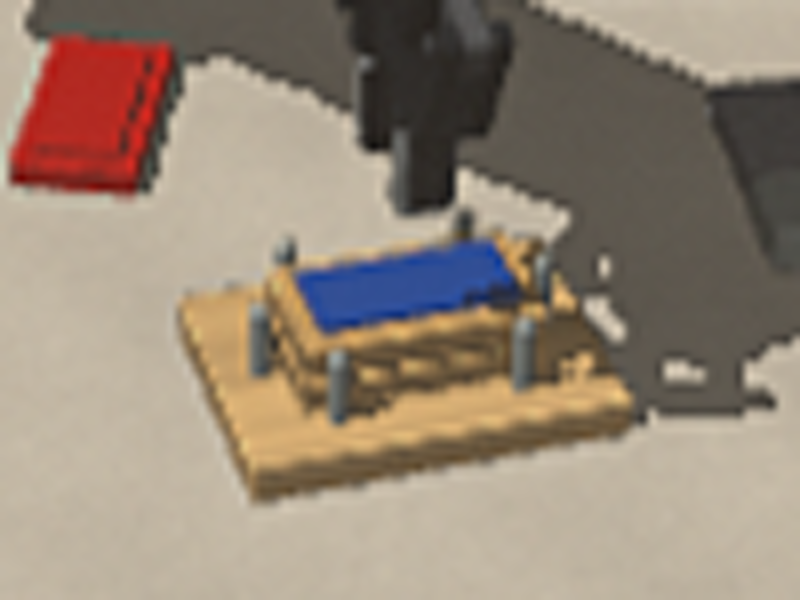

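Blue lies on green between the pins, face at about crop (410,285). Now I'll press it.

Call:
jog_arm(
  increments=[
    [[0,0,0.01],[0,0,0],1],
    [[0,0,0.018],[0,0,0],1],
    [[0,0,0.008],[0,0,0],1],
    [[0,0,0.005],[0,0,0],1],
    [[0,0,0.002],[0,0,0],1],
    [[0,0,0],[0,0,0],1],
  ],
)

```text
t: 27.62
tcp_pos: [0.5773, -0.0433, 0.0264]
ee_rot: [-0.409, 3.115, -0.0]
force: [0.4, -0.6, -0.3]
opening: 0.0003
```

Call:
jog_arm(
  increments=[
    [[0,0,0.002],[0,0,0],1],
    [[0,0,0.002],[0,0,0],1],
    [[0,0,0.001],[0,0,0],1],
    [[0,0,0],[0,0,0],1],
  ],
)

```text
t: 28.12
tcp_pos: [0.5774, -0.0434, 0.0234]
ee_rot: [0.409, -3.114, 0.0]
force: [-7.3, 1.0, 13.8]
opening: -0.0002
```

Call:
jog_arm(
  increments=[
    [[0,0,0.001],[0,0,0],1],
    [[0,0,0.001],[0,0,0],1],
    [[0,0,0.001],[0,0,0],1],
    [[0,0,0.0005],[0,0,0],1],
    [[0,0,0],[0,0,0],1],
    [[0,0,0],[0,0,0],1],
    [[0,0,0],[0,0,0],1],
    [[0,0,0],[0,0,0],1],
  ],
)

```text
t: 29.12
tcp_pos: [0.5775, -0.0434, 0.0233]
ee_rot: [0.41, -3.112, -0.0]
force: [-18.9, 3.4, 37.7]
opening: 0.0
```

Call:
jog_arm(
  increments=[
    [[0,0,-0.01],[0,0,0],1],
    [[0,0,-0.03],[0,0,0],1],
    [[0,0,-0.05],[0,0,0],1],
    [[0.045,0,-0.02],[0,0,0],1],
    [[0.045,0,0],[0,0,0],1],
    [[0.045,0,0],[0,0,0],1],
    [[0,0,0],[0,0,0],1],
    [[0,0,0],[0,0,0],1],
  ],
)

```text
t: 30.12
tcp_pos: [0.4474, -0.0783, 0.1282]
ee_rot: [-0.408, 3.114, -0.001]
force: [1.7, -1.1, 0.9]
opening: -0.0001
```

```bash
python3 look.py 17 .577 -.042 .04; python3 plan.py .577 -.0436 .0234 105
python3 - <<'E'
from ov import *
ov('pics/side17.png','pics/o17.png',(290,195),(70,50),11,[((.5774,-.0436),15.3,.033,(255,0,255))],(.5774,-.0436,15.3))
for n in('top','side'):
    for o in face(n,cv2.imread(f'pics/{n}17.png'),'blue',.048):
        if 200<o[0]<500: print(n,o[1:3])
E
```

```text
top 299 149
blue (np.int32(173), array([ 0.6007, -0.0385]), np.float64(173.9), ((596.5763549804688, -41.25053787231445), (51.50566864013672, 32.94455337524414), 14.848746299743652))
side 277 182
t 30.23 tcp [ 0.4477 -0.0782  0.1281] hd 104.98 tiltz [ 1.e-03 -3.e-04 -1.e+00] F [0.1 0.2 1.2] op -0.0001 q [-0.42 -0.14  2.11  0.    1.17 -2.26]
turn about tool z -0.02 deg; then shift mm [-1.338e+02 -1.000e-01  1.047e+02]
side (array([0.5165, 1.5035]), np.float64(103.2))
```

View pics/o17.png

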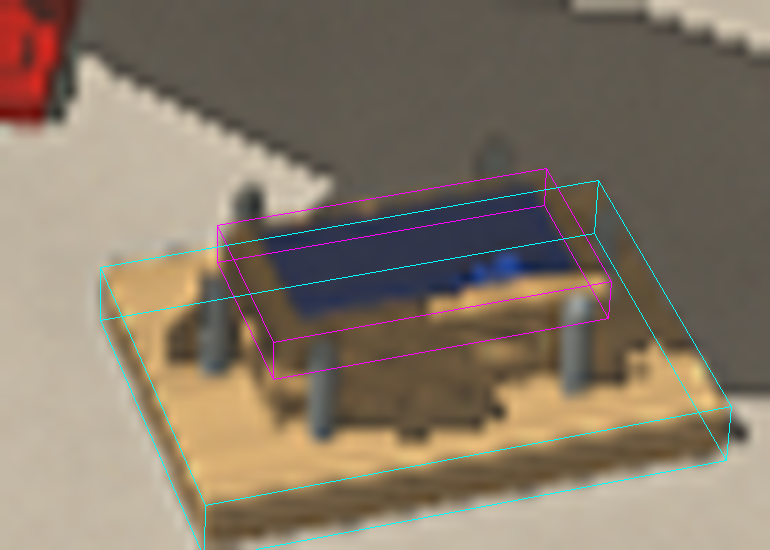

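View pics/top17.png

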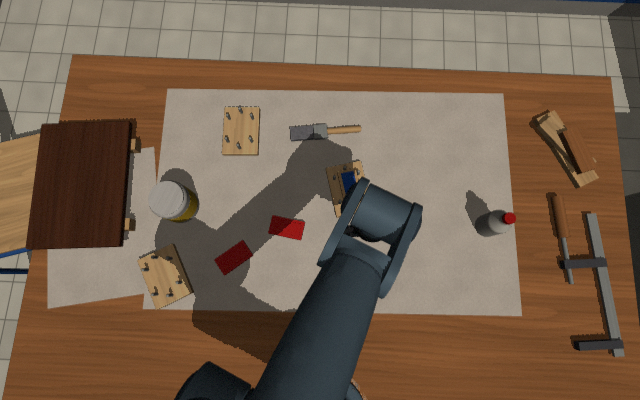

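View pics/side17.png

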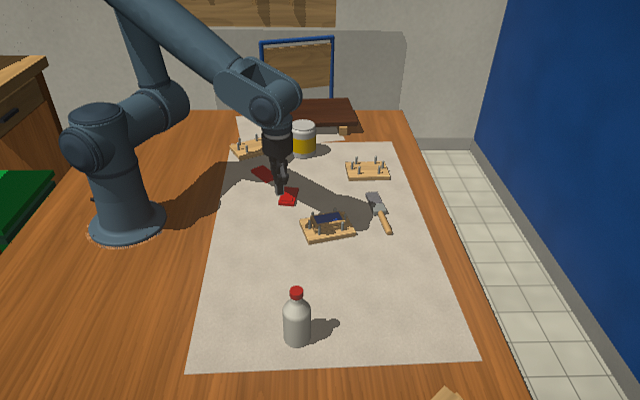

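The stack stands between the pins, with blue on top at side px ≈(328,218). The gripper is clear, and the tin, brush, glue and red look-alikes are where they started. Handing in.

```bash
python3 -c "
from plant import ticket
print(ticket.sign_off())"
```

```text
the job is handed in; nothing more can be done
None
```

The packing stack is built and handed in at about 30 s of the 64 s allowed: green lies between the pins of the rightmost jig, and blue lies on top of it, both face up and released.

- **Pressing:** I pressed each face with the closed fingertips and held it, about 37 N on green before touching blue, then about 38 N on blue.
- **Flat check:** contact on green's face came at 33 mm and on blue's at 48 mm above the bench, which are the heights for both packers lying flat.
- **Last pictures:** blue lay on green between the pins, the gripper was clear, and the tin, brush, glue bottle and red look-alikes appeared unmoved. The arm hid part of the stack from the top camera, so the final position was confirmed only from the side view.

**What disagreed:**
- **Tool height:** the reported TCP height read about 24.6 mm lower than the real fingertips. My first grasp of green closed on air above it. I then touched its face lightly on the bench (up to about 43 N upward force) to measure the error, and corrected for it from there on.
- **Cameras:** the two cameras differed by about 4 mm in y. I relied on the side camera, which agreed with the robot.

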